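# Put the instrument tools back in the shadow tray and lock them in

## Robot

A 6-joint arm with a two-finger parallel gripper is mounted at the origin on the work surface. World frame = base frame: x ahead of the robot, y to its left, z up, the work surface at z = 0. Lengths are in mm, angles in degrees, forces in N, time in s.
With the tool pointing down it reaches from about 300 to 775 mm from the base axis. Payload 14.6 kg.
Tool frame: the origin (TCP) lies midway between the tips of the shut fingers; the grasp point (between the pads) lies 19 mm behind it; z points along the fingers, y is the direction in which the jaws open and shut (so a half turn about z gives the same grasp; the last joint's range is limited). The gripper opens to 85 mm and grips with 20 to 120 N. Pads are 22 mm wide; open, the fingers measure 114 mm over their backs; the gripper's body (76 mm by 85 mm) begins 54 mm behind the grasp point. The pads swing forward as they close: fully open they stand 13 mm farther back than shut.
Start: joints at [-68.961, 17.183, 87.147, -0, 75.671, -3.816], TCP at [231.169, -499.049, 231.281] pointing down, gripper open.
Joint ranges: [-173.82, 173.82], [-45.26, 126.66], [13.44, 144.39], [-59.66, 239.66], [0, 175.72], [-146.38, 146.38]. Speed limits (degrees/s): [127.2, 127.2, 147.25, 180, 180, 180].

## Interface

Orientations are given as [roll, pitch, yaw] about the fixed x, y, z axes, in that order (R = Rz(yaw) Ry(pitch) Rx(roll)).
In Python, from station import robot gives the robot as it stands.
- The arm moves only by the shell command python3 -m pendant 'ROWS' [FORCE]. ROWS is a JSON object of lists of equal length, an entry for each row: "fingers": the closure in counts, from 0 (fully open) to 255 (shut); "translation": the shift along the tool's x, y, z in cm, a list of three; "yaw": the turn about the tool's z in rad. In form: {"fingers": [fingers, ...], "translation": [[x, y, z], ...], "yaw": [yaw, ...]}. A call has 1 to 12 rows; each row is the pose to reach, as a shift and turn from the pose commanded when the call began, along the tool's axes at that moment; what a row does not reach only later rows make up. A row lasts 1/12 s, in which the tool goes at most 41.7 mm and 7.16 degrees, less where a joint would pass 70% of its speed; a pose out of reach is approached as far as the arm can. A call with a gripper value outside its range is refused whole. The fingers move at their own pace and stop on an object; FORCE is the grip in N (left out, the last holds). Time passes only in rows, so rows that repeat a pose let the fingers close. It gives the time, the measured TCP pose, the force and the opening at its end, in the units of the state.
- robot.sense(): the state, without advancing time (a new reading comes with each control period).
- robot.capture(name): name is "scene" or "top" or "wrist"; returns the picture (400x640x3 uint8, red, green, blue); there is no depth.
- robot.calibration(name): a dict with "fx", "fy", "cx", "cy" (pixels), "R" (3x3) and "t" (3): a world point X has camera coordinates R X + t. Camera axes: x right, y down, z forward; pixel columns grow to the right and rows downward; lengths in mm; the calibration is good to about 2 mm. A picture is of the moment at which its call begins: read the wrist's pose just before it. calibration takes no time and is no camera call; for the wrist camera it gives the pose at the moment of the call.
- robot.job_done(): hands the job in, once; it reports no verdict.
Trained networks look in the newest picture that a camera, given by its name, has taken for a name from the list of things; names that differ only in an ending like _2 or _b are one class to them, and where a whole thing is asked for, a point or a joint stands for the part that bears it (a point fixed in the world has none). Each returns a list of dicts, best first, with "conf" (0 to 1); they miss things now and then, are a little off and sometimes report something else, mostly with a low value. They report only what shows in the picture. A call takes as long as a camera call. They do not tell look-alikes from the thing itself.
- robot.search_frame(camera, thing): "extent" ([left, top, width, height] in pixels, round what is visible of it).
- robot.tip_of(camera, thing): "point" ([column, row] in pixels: a listed point, or the origin of a listed thing).
The state is a dict: "time_s": time; "q": joint angles; "joint_velocities": joint speeds; "joint_torque": joint torques, N m; "ee_pos": TCP position; "orientation": TCP orientation; "wrist_force": force on the tool from outside, world axes, zero at the start; "moment": the same for the moment, N m; "grip_width": opening from 0.0 (shut) to 1.0 (fully open).
Only numpy, scipy, OpenCV 4.12 (cv2) and the standard library are available. Lean on these libraries where they do the work, as an engineer would, in place of code of your own. Each camera call takes 0.05 s, during which the arm holds its last target.

## Task

Put the spanner and the caliper away in the sloping shadow tray: lay each one fully home, flat in its own cut-out. When both are in, turn the tray's keeper bar across them as far as its stop so that it covers both, let go, and leave everything else on the bench where it is.

Things in the scene. Friction and masses are not known exactly. Their poses are not given: they have to be found in the camera images.
- spanner_grip (a point): Loose steel spanner, flat on the bench, 170 mm long, 12 thick, 0.25 kg. Point: where to grip, middle of its straight shaft (18 wide), 6 above the underside, near the centre of mass. x along it from open jaw to ring, z out of its upper face. Open-jaw head (46 wide) spans x -67 to -28 mm, ring head (38 wide) x +65 to +103 mm.
- caliper_grip (a point): Loose caliper, flat on the bench, 170 mm long, 0.2 kg: aluminium beam 16 wide, 10 thick. Point: where to grip, middle of the beam, 5 above the underside, near the centre of mass. x along the beam away from the jaws, z out of its upper face. Plain end at x +103; jaw end x -67 mm: two jaws reach y -46, two nibs y +20; dark slider (12 thick, 26 wide) x -51 to -28.
- board: Fixed shadow tray: 9 mm black foam on a 6 mm grey plate, sloping up 30 degrees away from the robot. x up the slope (-100 to +128 mm), y across to the left (+-93), z square out of its face. Origin on the plate's underside, 65 mm above the bench. Floor of the cut-outs z = 6, foam face z = 15. A finger trough as deep as the cut-outs crosses the whole sheet from x = -44 to +8.
- spanner_pocket (a point): Where spanner_grip lies when the spanner is home in its cut-out: board x -18, y -58, z 12 mm, in the middle of the finger trough, so fingers can go down beside the shaft and open. Axes as the board's; the spanner's axes must match them (open jaw down the slope). The cut-out has the tool's outline, about 2.5 mm larger all round.
- caliper_pocket (a point): Where caliper_grip lies when the caliper is home in its cut-out: board x -18, y +58, z 11 mm, in the middle of the finger trough. Axes as the board's; the caliper's axes must match them (jaws down the slope, reaching towards the spanner's cut-out). The cut-out has the tool's outline, about 2.5 mm larger all round.
- keeper_grip (a point): Centre of the keeper's white grip bar (46 mm long, 14 wide, 26 tall) on its turning axis: board x 60, y 0, z 41 mm. The bar stands on a flat steel arm 128 long, 14 wide, 5 thick, centred on the axis, its underside 8 mm clear of the foam face. x of this point runs along bar and arm, z is the turning axis, square to the board.
- keeper (a joint): Keeper angle, rad. 0: its arm lies along the slope between the cut-outs, clear of both. Grows counter-clockwise seen from above the board, to the stop at 1.40, where the arm lies across both tools (they lie 3 mm proud of the foam and clear of it). Friction about 0.05 N m; it stays where it is left. Starts between 0 and 0.25.
Mind the look-alikes: they are no part of the job. Leave any brown look-alike of the part that bears caliper_grip alone.

How it is judged (in metres and radians):
On the way, in this order (a step that is already met when the one before it is completed fails the run):
1. spanner and caliper both lie home in their cut-outs while the keeper is still turned aside (x of spanner_grip in the frame of spanner_pocket between -0.006 and 0.006 m and y of spanner_grip in the frame of spanner_pocket between -0.005 and 0.005 m and z of spanner_grip in the frame of spanner_pocket between -0.003 and 0.003 m and angle between the x axis of spanner_grip and the x axis of spanner_pocket, either way round below 0.06 rad and angle between the z axis of spanner_grip and the z axis of spanner_pocket, either way round below 0.06 rad and x of caliper_grip in the frame of caliper_pocket between -0.006 and 0.006 m and y of caliper_grip in the frame of caliper_pocket between -0.005 and 0.005 m and z of caliper_grip in the frame of caliper_pocket between -0.003 and 0.003 m and angle between the x axis of caliper_grip and the x axis of caliper_pocket, either way round below 0.06 rad and angle between the z axis of caliper_grip and the z axis of caliper_pocket, either way round below 0.06 rad and value of joint keeper below 0.6 rad), for 0.2 s.
2. the keeper is turned across both tools (x of spanner_grip in the frame of spanner_pocket between -0.006 and 0.006 m and y of spanner_grip in the frame of spanner_pocket between -0.005 and 0.005 m and z of spanner_grip in the frame of spanner_pocket between -0.003 and 0.003 m and angle between the x axis of spanner_grip and the x axis of spanner_pocket, either way round below 0.06 rad and angle between the z axis of spanner_grip and the z axis of spanner_pocket, either way round below 0.06 rad and x of caliper_grip in the frame of caliper_pocket between -0.006 and 0.006 m and y of caliper_grip in the frame of caliper_pocket between -0.005 and 0.005 m and z of caliper_grip in the frame of caliper_pocket between -0.003 and 0.003 m and angle between the x axis of caliper_grip and the x axis of caliper_pocket, either way round below 0.06 rad and angle between the z axis of caliper_grip and the z axis of caliper_pocket, either way round below 0.06 rad and value of joint keeper above 1.2 rad), for 0.2 s.
At the end, for the whole second after the job is handed in: Both tools lie at rest in their own cut-outs, each grip point within 6 mm along the slope, 5 mm across it and 3 mm in height of its pocket point and the tool's axes within 0.06 rad of the board's; the keeper is turned past 1.2 rad (its stop is at 1.4) and still (all of step 2 and linear speed of each of spanner, caliper below 0.02 m/s and velocity of joint keeper below 0.1 rad/s); the robot touches nothing.
It fails at once if something else on the bench (jar, screwdriver, beaker, box, bottles, dish, marker) is moved more than 40 mm (distance of any of vial_jar, driver, beaker, vial_box, solvent_a, solvent_b, dish, marker from where it was at the start of the episode above 0.04 m).
It also fails if it takes over 64 s, if anything falls off the work surface, if the arm or the gripper's body presses on something with over 40 N, if the wrist force passes 120 N, or if a joint passes its speed limit or range.

## Working session

There is one attempt and no reset: what is moved stays moved. The work goes in short steps, Python scripts to look and compute and a shell command to move; the robot and the scene stay as the last step left them, time stands still between calls to the robot, and variables do not carry over. Pictures are saved under pics/ and viewed, and the job is handed in when it is done.

```bash
ls; mkdir -p pics; cat > h.py <<'E'
import numpy as np, cv2, json
from station import robot
def cap(n,f):
    im=robot.capture(n); cv2.imwrite('pics/'+f,im[:,:,::-1]); return im
def ray(cal,p):
    R=np.array(cal['R']);t=np.array(cal['t'])
    d=R.T@np.array([(p[0]-cal['cx'])/cal['fx'],(p[1]-cal['cy'])/cal['fy'],1.]);return -R.T@t,d
def onz(cal,p,z):
    o,d=ray(cal,p);return o+d*(z-o[2])/d[2]
def proj(cal,X):
    c=np.array(cal['R'])@np.array(X)+np.array(cal['t']);return np.array([cal['fx']*c[0]/c[2]+cal['cx'],cal['fy']*c[1]/c[2]+cal['cy']])
E
python3 - <<'E'
from h import *
print(robot.sense())
for n in ['scene','top','wrist']:
    cap(n,n+'0.png')
    c=robot.calibration(n);print(n,{k:np.round(v,3).tolist() for k,v in c.items()})
for th in ['spanner_grip','caliper_grip','board','spanner_pocket','caliper_pocket','keeper_grip']:
    for n in ['top','scene']:
        print(th,n,[(np.round(d['point']).tolist(),round(d['conf'],2)) for d in robot.tip_of(n,th)])
E
```

```text
pics
{'time_s': 0.0, 'q': array([-6.89605508e+01,  1.72159220e+01,  8.71810843e+01, -1.29499038e-03,
        7.56689073e+01, -3.81688187e+00]), 'joint_velocities': array([-0.00222105,  0.09903353, -0.02424122,  0.0204749 ,  0.01310688,
       -0.0908075 ]), 'joint_torque': array([-1.33220823e-03, -5.43495512e+01, -3.61797488e+01, -4.40741246e-05,
        3.91518610e-03, -8.80846926e-06]), 'ee_pos': array([ 231.08949451, -498.84012553,  230.71270922]), 'orientation': array([-1.79934149e+02, -3.13618949e-03,  2.48566505e+01]), 'wrist_force': array([-0.28946889,  0.23817034,  0.47957747]), 'moment': array([ 0.03340954, -0.01255916,  0.0046734 ]), 'grip_width': 1.0040704116530257}
scene {'fx': 480.784, 'fy': 480.784, 'cx': 319.813, 'cy': 198.038, 'R': [[0.528, 0.849, 0.013], [0.525, -0.314, -0.791], [-0.668, 0.425, -0.611]], 't': [-186.902, -184.518, 1685.446]}
top {'fx': 492.214, 'fy': 492.214, 'cx': 323.037, 'cy': 198.056, 'R': [[-0.035, -0.999, -0.005], [-0.974, 0.035, -0.223], [0.223, -0.003, -0.975]], 't': [-31.894, 442.699, 1459.835]}
wrist {'fx': 345.05, 'fy': 345.05, 'cx': 314.389, 'cy': 196.832, 'R': [[0.42, -0.907, -0.001], [-0.862, -0.4, 0.312], [-0.284, -0.13, -0.95]], 't': [-549.518, -40.304, 379.91]}
spanner_grip top [([422.0, 170.0], 0.9)]
spanner_grip scene [([228.0, 281.0], 0.6)]
caliper_grip top [([347.0, 174.0], 0.57)]
caliper_grip scene [([313.0, 245.0], 0.9), ([176.0, 220.0], 0.68)]
board top [([232.0, 170.0], 0.56)]
board scene [([423.0, 186.0], 0.87)]
spanner_pocket top []
spanner_pocket scene [([402.0, 192.0], 0.96)]
caliper_pocket top [([209.0, 180.0], 0.66)]
caliper_pocket scene [([429.0, 177.0], 0.62)]
keeper_grip top [([222.0, 153.0], 0.47)]
keeper_grip scene [([434.0, 175.0], 0.72)]
```

View pics/top0.png

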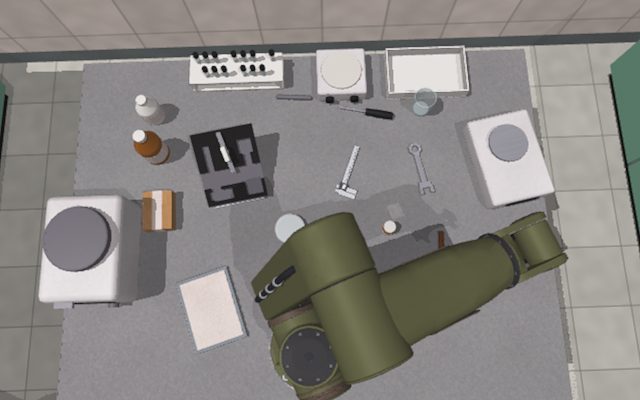

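View pics/scene0.png

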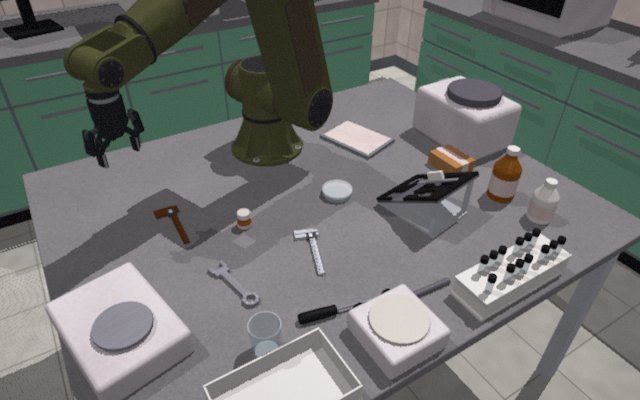

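View pics/wrist0.png

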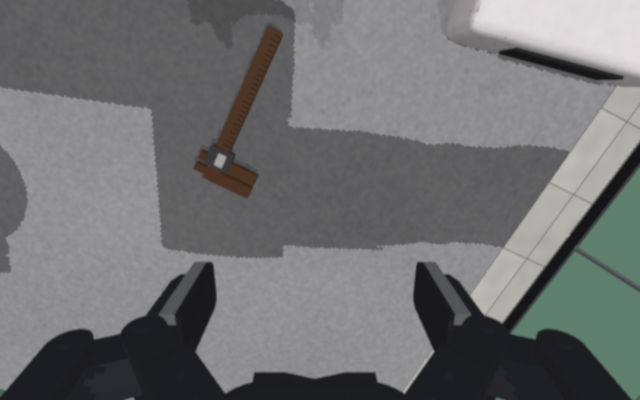

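Top view: silver spanner at (421,168), ring up at (414,148), open jaw down at (427,190). The silver caliper is at (349,172) with jaws at (346,193), and the black tray is at (230,165).

What could be taken for the caliper: the silver one at top (349,172)/scene (313,245), and a brown look-alike at top (440,238)/scene (176,222)/wrist (235,110). I choose the silver one. There is only one spanner, at scene (235,285), and I'll ignore the screwdriver at scene (330,312).

```bash
python3 - <<'E'
from h import *
import cv2
im=cv2.imread('pics/top0.png')
a=cv2.resize(im[110:220,320:450],None,fx=5,fy=5,interpolation=cv2.INTER_CUBIC)
cv2.imwrite('pics/c_tools.png',a)
a=cv2.resize(im[110:220,175:285],None,fx=5,fy=5,interpolation=cv2.INTER_CUBIC)
cv2.imwrite('pics/c_board.png',a)
c=robot.calibration('top')
for n,p,z in [('spgrip',(422,170),6),('ring',(414,148),6),('jaw',(427,190),6),('cal',(347,174),5),('calend',(356,147),5),('caljaw',(346,193),5),('board',(232,170),65),('keeper',(222,153),130)]:
    print(n,onz(c,p,z).round(1))
E
```

```text
spgrip [ 531.7 -367.2    6. ]
ring [ 606.4 -347.3    6. ]
jaw [ 465.5 -377.8    6. ]
cal [ 527.5 -127.1    5. ]
calend [ 617.  -160.4    5. ]
caljaw [ 465.3 -121.1    5. ]
board [536.5 229.3  65. ]
keeper [570.8 247.1 130. ]
```

View pics/c_tools.png

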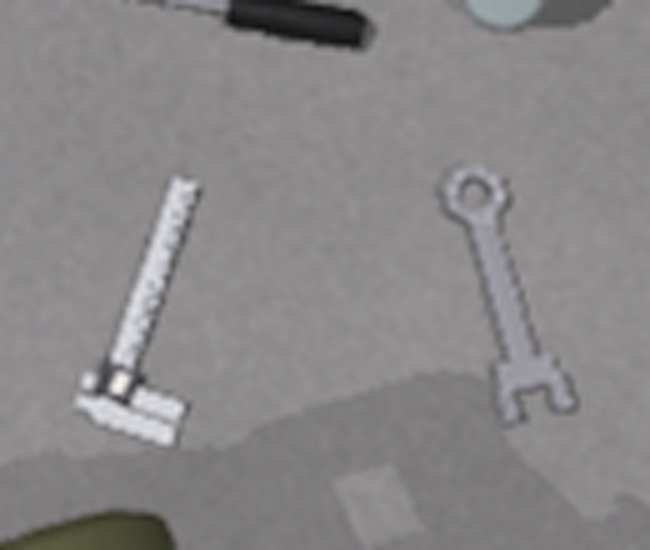

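View pics/c_board.png

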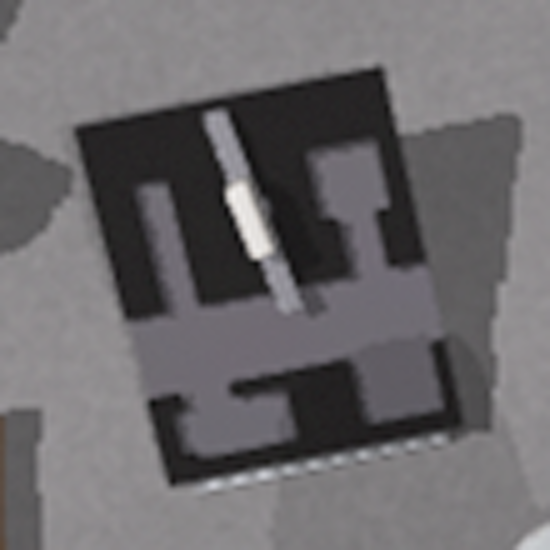

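The crop confirms it: a silver caliper face up with its jaws to the right, and a steel spanner. The tray crop shows the foam corners at (77,130), (383,67), (460,437) and (170,487), with the keeper almost along the slope.

```bash
cat >> h.py <<'E'
def Rb(yaw):
    cz,sz=np.cos(yaw),np.sin(yaw);a=np.radians(30)
    x=np.array([np.cos(a)*cz,np.cos(a)*sz,np.sin(a)]);y=np.array([-sz,cz,0]);return np.c_[x,y,np.cross(x,y)]
def bpt(b,p): return np.array([b[0],b[1],65.])+Rb(b[2])@np.array(p,float)
def fit(cal,bp,px,b0):
    from scipy.optimize import least_squares
    f=lambda b:np.concatenate([proj(cal,bpt([b[0],b[1],b[2]],p))-q for p,q in zip(bp,px)])
    r=least_squares(f,b0,x_scale=[10,10,.1]);return r.x,np.array(r.fun).reshape(-1,2)
E
python3 - <<'E'
from h import *
c=robot.calibration('top')
px=np.array([(77,130),(383,67),(460,437),(170,487)])/5+[175-.4,110-.4]
b,r=fit(c,[(128,93,15),(128,-93,15),(-100,-93,15),(-100,93,15)],px,[536,229,.2])
print(b,np.degrees(b[2]),r.round(1).tolist())
for n,p in [('sp',(-18,-58,12)),('cp',(-18,58,11)),('k',(60,0,41)),('kt',(60,0,54)),('klow',(-4,0,26))]: print(n,bpt(b,p).round(1))
E
```

```text
[5.37565638e+02 2.32921224e+02 1.58231530e-01] 9.065998874859467 [[-0.3, -0.2], [0.4, 1.0], [0.5, -1.0], [-0.6, 0.2]]
sp [525.4 172.2  66.4]
cp [507.6 286.9  65.5]
k [568.6 237.9 130.5]
kt [562.2 236.9 141.8]
klow [521.3 230.3  85.5]
```

```bash
cat >> h.py <<'E'
def Rt(yaw): 
    c,s=np.cos(yaw),np.sin(yaw);return np.array([[c,s,0],[s,-c,0],[0,0,-1.]])
def plan(target,yawdeg=None):
    s=robot.sense();y=np.radians(s['orientation'][2])
    d=Rt(y).T@(np.array(target)-s['ee_pos'])/10
    dy=0 if yawdeg is None else -((np.radians(yawdeg)-y+np.pi)%(2*np.pi)-np.pi)
    print('t',round(s['time_s'],2),'shift cm',d.round(2),'yaw',round(dy,3),'| ee',s['ee_pos'].round(1),'yaw',s['orientation'][2].round(2),'ori',s['orientation'].round(2),'F',s['wrist_force'].round(1),'grip',round(s['grip_width'],3))
E
python3 - <<'E'
from h import *
s=robot.sense();c=robot.calibration('wrist')
R=np.array(c['R']);t=np.array(c['t']);y=np.radians(s['orientation'][2])
print('cam in tool',(Rt(y).T@(-R.T@t-s['ee_pos'])).round(1),'axis',(Rt(y).T@R[2]).round(3), 'camx',(Rt(y).T@R[0]).round(3))
plan([470,-378,200],12)
E
```

```text
cam in tool [ 8.020e+01  1.000e-01 -1.419e+02] axis [-0.312 -0.     0.95 ] camx [-0.  1.  0.]
t 0.75 shift cm [26.76 -0.94  3.13] yaw 0.224 | ee [ 231.2 -499.   231.3] yaw 24.86 ori [180.     0.    24.86] F [ 0.2 -0.  -0.3] grip 1.002
```

```bash
python3 - <<'E'
from h import *
plan([532,-367,150],12)
E
```

```text
t 0.75 shift cm [32.85  0.66  8.13] yaw 0.224 | ee [ 231.2 -499.   231.3] yaw 24.86 ori [180.     0.    24.86] F [ 0.2 -0.  -0.3] grip 1.002
```

```bash
python3 -m pendant '{"fingers":[110,110,110,110,110,110,110,110,110,110,110],"translation":[[4,0,1],[8,0.1,2],[12,0.2,3],[16,0.3,4],[20,0.4,5],[24,0.5,6],[28,0.6,7],[31,0.65,8],[32.85,0.66,8.1],[32.85,0.66,8.13],[32.85,0.66,8.13]],"yaw":[0.05,0.1,0.15,0.2,0.224,0.224,0.224,0.224,0.224,0.224,0.224]}' 40
python3 - <<'E'
from h import *
plan([532,-367,150],12)
c=robot.calibration('wrist');im=cap('wrist','w1.png')
for d in robot.tip_of('wrist','spanner_grip'): print(d['conf'],d['point'],onz(c,d['point'],6).round(1))
np.savez('w1.npz',**{k:np.array(v) for k,v in c.items()})
E
```

```text
time_s: 1.67
ee_pos: [532.4, -366.5, 149.5]
orientation: [-180.0, 0.0, 12.1]
wrist_force: [0.5, 0.8, 0.6]
grip_width: 0.566
t 1.67 shift cm [-0.05  0.05 -0.05] yaw 0.002 | ee [ 532.4 -366.5  149.5] yaw 12.1 ori [-1.7997e+02  3.0000e-02  1.2100e+01] F [0.5 0.8 0.6] grip 0.566
0.78 [310.5, 190.8] [ 523.7 -364.7    6. ]
```

View pics/w1.png

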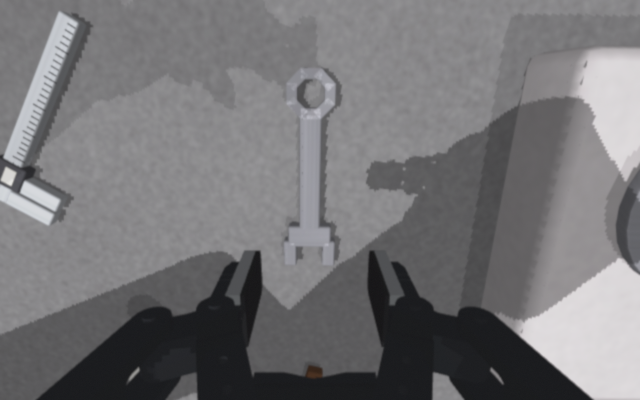

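```bash
python3 - <<'E'
from h import *
im=cv2.imread('pics/w1.png')
a=cv2.resize(im[55:275,260:360],None,fx=2.7,fy=2.7,interpolation=cv2.INTER_CUBIC);cv2.imwrite('pics/c1.png',a)
c=dict(np.load('w1.npz'))
for p in [(312,66.5),(290,263),(329,263),(310,227),(301,120),(322,120),(300,220),(319,220)]: print(p,onz(c,p,12).round(1))
E
```

```text
(312, 66.5) [ 622.2 -345.2   12. ]
(290, 263) [ 454.3 -360.3   12. ]
(329, 263) [ 461.7 -395.    12. ]
(310, 227) [ 492.9 -370.8   12. ]
(301, 120) [ 581.5 -344.9   12. ]
(322, 120) [ 585.  -361.2   12. ]
(300, 220) [ 497.5 -360.9   12. ]
(319, 220) [ 501.  -377.1   12. ]
```

View pics/c1.png

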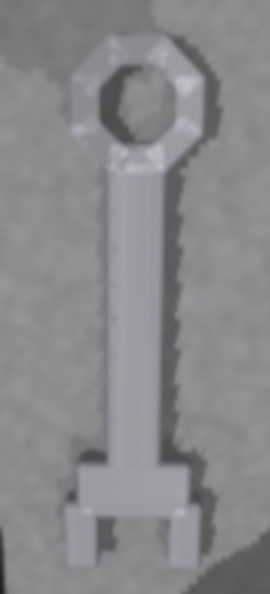

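```bash
python3 - <<'E'
from h import *
c=dict(np.load('w1.npz'))
A,B,E1,J=[onz(c,p,12) for p in [(310,121.7),(309.2,218),(310.5,68.0),(309.2,264.3)]]
L=[onz(c,p,12) for p in [(284.4,255),(334.1,255)]];print('jaw width',np.linalg.norm(L[0]-L[1]),'centre',(L[0]+L[1])/2)
print(np.linalg.norm(E1-J),'yaw',np.degrees(np.arctan2(*(A-B)[1::-1])),np.degrees(np.arctan2(*(E1-J)[1::-1])))
u=(A-B)/np.linalg.norm(A-B)
g1=E1-103*u; g2=J+67*u
print(A,B,g1,g2)
plan([(g1+g2)[0]/2,(g1+g2)[1]/2,40],13.0)
E
```

```text
jaw width 44.85134485732831 centre [ 465.91134916 -375.80255334   12.        ]
167.66911585439692 yaw 11.389638164840713 11.49538717868867
[ 581.69821717 -352.15022876   12.        ] [ 501.0159777  -368.40343801   12.        ] [ 519.99394499 -364.6221096    12.        ] [ 522.34031923 -364.46511724   12.        ]
t 1.77 shift cm [-0.93 -0.5  11.02] yaw -0.018 | ee [ 531.3 -367.5  150.2] yaw 11.99 ori [179.99   0.    11.99] F [-0.4 -0.4 -0.5] grip 0.567
```

```bash
python3 - <<'E'
from h import *
plan([521.2,-364.5,5.5],11.5)
E

```

```text
t 1.77 shift cm [-0.93 -0.5  14.47] yaw 0.008 | ee [ 531.3 -367.5  150.2] yaw 11.99 ori [179.99   0.    11.99] F [-0.4 -0.4 -0.5] grip 0.567
```

```bash
python3 -m pendant '{"fingers":[130,130,130,130,130,130,130,130],"translation":[[-0.93,-0.5,3],[-0.93,-0.5,7],[-0.93,-0.5,10],[-0.93,-0.5,12],[-0.93,-0.5,13.5],[-0.93,-0.5,14.2],[-0.93,-0.5,14.47],[-0.93,-0.5,14.47]],"yaw":[0.008,0.008,0.008,0.008,0.008,0.008,0.008,0.008]}' 40
python3 - <<'E'
from h import *
plan([521.2,-364.5,5.5],11.5)
c=robot.calibration('wrist');im=cap('wrist','w2.png')
E
```

```text
time_s: 2.43
ee_pos: [521.6, -364.6, 5.7]
orientation: [180.0, -0.0, 11.5]
wrist_force: [0.4, 0.1, -0.2]
grip_width: 0.494
t 2.43 shift cm [-0.03 -0.02  0.02] yaw 0.0 | ee [ 521.6 -364.6    5.7] yaw 11.51 ori [ 1.7998e+02 -1.0000e-02  1.1510e+01] F [ 0.4  0.1 -0.2] grip 0.494
```

View pics/w2.png

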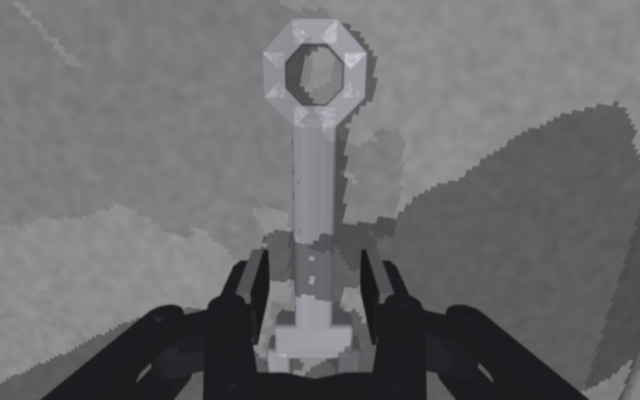

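The shaft (295–334) is centred between the pads (268–362). I'll close on it with moderate force.

```bash
python3 -m pendant '{"fingers":[255,255,255,255,255,255,255,255],"translation":[[0,0,0],[0,0,0],[0,0,0],[0,0,0],[0,0,0],[0,0,0],[0,0,0],[0,0,0]],"yaw":[0,0,0,0,0,0,0,0]}' 40
python3 -m pendant '{"fingers":[255,255,255,255,255,255,255,255],"translation":[[0,0,-1],[0,0,-3],[0,0,-6],[0,0,-10],[0,0,-13],[0,0,-14.5],[0,0,-15],[0,0,-15]],"yaw":[0,0,0,0,0,0,0,0]}' 40
python3 - <<'E'
from h import *
plan([521.2,-364.5,5.5],11.5)
c=robot.calibration('wrist');im=cap('wrist','w3.png')
E
```

```text
time_s: 3.15
ee_pos: [522.3, -364.4, 6.6]
orientation: [179.9, -0.1, 11.6]
wrist_force: [-1.8, 0.5, 6.8]
grip_width: 0.188
time_s: 3.82
ee_pos: [522.1, -364.1, 156.7]
orientation: [179.9, -0.1, 11.6]
wrist_force: [0.4, 0.8, -2.8]
grip_width: 0.188
t 3.82 shift cm [-0.09  0.02 15.12] yaw 0.001 | ee [ 522.1 -364.1  156.7] yaw 11.57 ori [ 1.7991e+02 -8.0000e-02  1.1570e+01] F [ 0.4  0.8 -2.8] grip 0.188
```

View pics/w3.png

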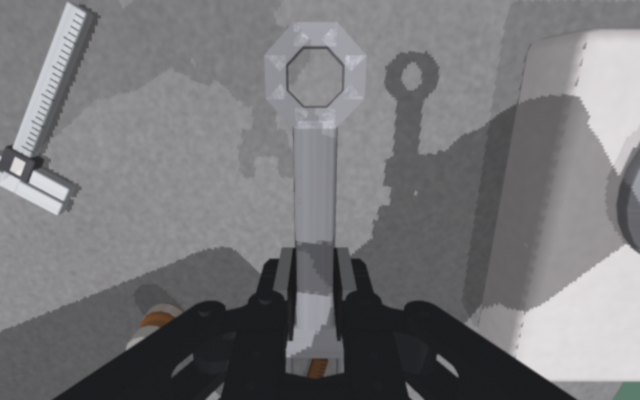

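```bash
python3 - <<'E'
from h import *
im=cv2.imread('pics/w3.png')
a=cv2.resize(im[10:260,240:390],None,fx=2.4,fy=2.4,interpolation=cv2.INTER_CUBIC);cv2.imwrite('pics/c3.png',a)
s=robot.sense();c=robot.calibration('wrist');y=np.radians(s['orientation'][2])
for up in (6.3,5.5):
  z=s['ee_pos'][2]+up
  for p in [(315.5,22),(295,140),(337,140),(295,230),(337,230),(264.5,75),(367,75)]:
    print(up,p,(Rt(y).T@(onz(c,p,z)-s['ee_pos'])).round(1))
E
```

```text
6.3 (315.5, 22) [100.9   0.4  -6.3]
6.3 (295, 140) [59.1 -7.6 -6.3]
6.3 (337, 140) [59.1  8.9 -6.3]
6.3 (295, 230) [20.7 -8.3 -6.3]
6.3 (337, 230) [20.7  9.7 -6.3]
6.3 (264.5, 75) [ 83.2 -18.5  -6.3]
6.3 (367, 75) [83.2 19.5 -6.3]
5.5 (315.5, 22) [101.    0.4  -5.5]
5.5 (295, 140) [59.  -7.7 -5.5]
5.5 (337, 140) [59.   8.9 -5.5]
5.5 (295, 230) [20.4 -8.3 -5.5]
5.5 (337, 230) [20.4  9.7 -5.5]
5.5 (264.5, 75) [ 83.2 -18.6  -5.5]
5.5 (367, 75) [83.2 19.6 -5.5]
```

View pics/c3.png

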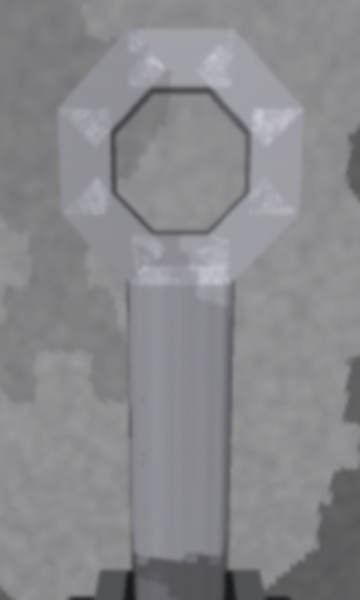

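```bash
python3 - <<'E'
from h import *
plan([535,232,225],9.07)
plan([530,0,225],9.07)
E

```

```text
t 3.87 shift cm [ 13.25 -58.1   -7.01] yaw 0.044 | ee [ 521.6 -363.8  154.9] yaw 11.57 ori [-1.7998e+02  2.0000e-02  1.1570e+01] F [-0.  -0.3 -3.1] grip 0.194
t 3.87 shift cm [  8.11 -35.47  -7.01] yaw 0.044 | ee [ 521.6 -363.8  154.9] yaw 11.57 ori [-1.7998e+02  2.0000e-02  1.1570e+01] F [-0.  -0.3 -3.1] grip 0.194
```

```bash
python3 -m pendant '{"fingers":[255,255,255,255,255,255,255,255,255,255,255,255],"translation":[[0.5,-2,-2],[1,-5,-4],[2,-9,-6],[3,-13,-7],[4,-17,-7],[5,-21,-7],[6,-25,-7],[7,-29,-7],[8,-33,-7],[9,-37,-7],[10,-41,-7],[11,-45,-7]],"yaw":[0,0.01,0.02,0.03,0.04,0.044,0.044,0.044,0.044,0.044,0.044,0.044]}' 40
python3 - <<'E'
from h import *
plan([535,232,225],9.07)
E
```

```text
time_s: 4.87
ee_pos: [538.5, 99.7, 223.4]
orientation: [-180.0, 0.2, 9.0]
wrist_force: [1.5, -0.6, -2.0]
grip_width: 0.194
t 4.87 shift cm [  1.73 -13.12  -0.16] yaw -0.001 | ee [538.5  99.7 223.4] yaw 9.04 ori [-1.7999e+02  1.7000e-01  9.0400e+00] F [ 1.5 -0.6 -2. ] grip 0.194
```

```bash
python3 -m pendant '{"fingers":[255,255,255,255,255,255,255,255],"translation":[[0.5,-3.5,0],[1,-7,0],[1.3,-10,0],[1.6,-12,0],[1.7,-12.8,0],[1.7,-13.1,0],[1.7,-13.1,0],[1.7,-13.1,0]],"yaw":[0,0,0,0,0,0,0,0]}' 40
python3 - <<'E'
from h import *
plan([535,232,225],9.07)
c=robot.calibration('wrist');im=cap('wrist','w4.png');np.savez('w4.npz',**{k:np.array(v) for k,v in c.items()})
b=[537.6,232.9,.1582]
im=im[:,:,::-1].copy()
for p in [(128,93,15),(128,-93,15),(-100,-93,15),(-100,93,15),(8,93,15),(8,-93,15),(-44,-93,15),(-44,93,15)]:
    q=proj(c,bpt(b,p));print(p,q.round(1));cv2.circle(im,tuple(int(v) for v in q),3,(0,0,255),1)
cv2.imwrite('pics/w4o.png',im)
E
```

```text
time_s: 5.53
ee_pos: [535.6, 228.7, 224.7]
orientation: [180.0, 0.1, 9.0]
wrist_force: [-0.8, 0.1, -2.4]
grip_width: 0.193
t 5.53 shift cm [-0.01 -0.34 -0.03] yaw -0.001 | ee [535.6 228.7 224.7] yaw 8.99 ori [1.7998e+02 6.0000e-02 8.9900e+00] F [-0.8  0.1 -2.4] grip 0.193
(128, 93, 15) [151.4  37.9]
(128, -93, 15) [464.2  37.5]
(-100, -93, 15) [396.5 249.3]
(-100, 93, 15) [225.5 249.5]
(8, 93, 15) [201.1 179.7]
(8, -93, 15) [418.8 179.5]
(-44, -93, 15) [406.7 217.3]
(-44, 93, 15) [214.3 217.5]
```

View pics/w4o.png

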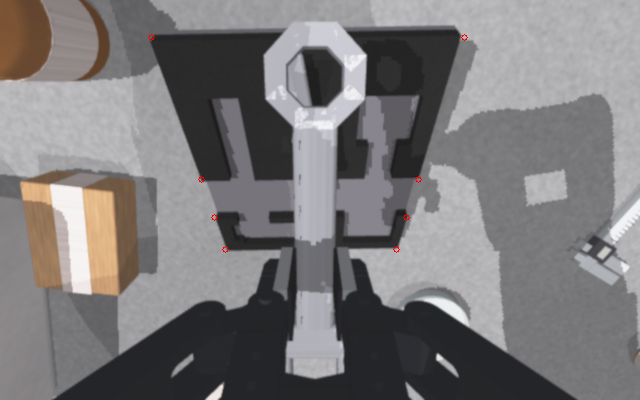

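```bash
python3 - <<'E'
from h import *
im=cv2.imread('pics/w4.png')
cv2.imwrite('pics/c4l.png',cv2.resize(im[20:265,140:265],None,fx=4,fy=2.4*1,interpolation=cv2.INTER_CUBIC))
cv2.imwrite('pics/c4r.png',cv2.resize(im[20:265,350:475],None,fx=4,fy=2.4,interpolation=cv2.INTER_CUBIC))
E
```

```text
(no output)
```

View pics/c4l.png

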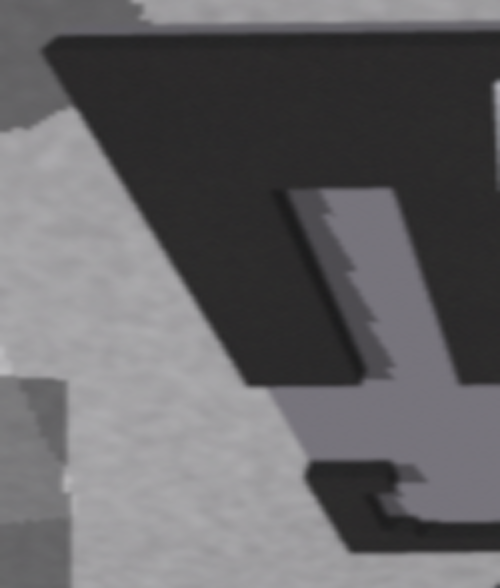

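View pics/c4r.png

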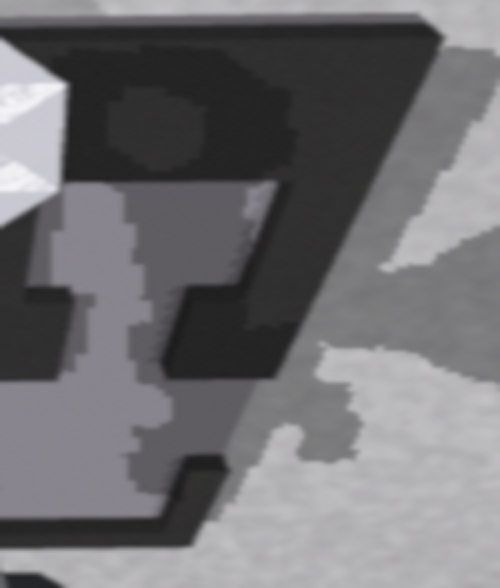

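```bash
python3 - <<'E'
from h import *
c=dict(np.load('w4.npz'))
L=lambda x,y:((x+.5)/4-.5+140,(y+.5)/2.4-.5+20)
R=lambda x,y:((x+.5)/4-.5+350,(y+.5)/2.4-.5+20)
P=[((128,93,15),L(43,50)),((8,93,15),L(248,384)),((-44,93,15),L(307,480)),((-100,93,15),L(350,551)),((128,-93,15),R(443,38)),((8,-93,15),R(276,377)),((-44,-93,15),R(228,470)),((-100,-93,15),R(192,545)),((87.5,68.5,15),L(278,190)),((87.5,47.5,15),L(392,188)),((87.5,-79.5,15),R(290,182))]
b,r=fit(c,[p for p,_ in P],[q for _,q in P],[537,232,.158])
print(b,np.degrees(b[2]));print(r.round(1).tolist())
from scipy.optimize import least_squares
def f(v):
    R0=Rb(v[3])
    return np.concatenate([proj(c,np.array(v[:3])+Rb(v[3])@np.array(p,float))-q for p,q in P])
rr=least_squares(f,[537,232,65,.15],x_scale=[10,10,10,.1]);print('free z',rr.x,rr.fun.reshape(-1,2).round(1).tolist())
print(bpt(b,(-18,-58,12)),bpt(b,(-18,58,11)))
plan([535,232,225])
E
```

```text
[5.37826616e+02 2.32912133e+02 1.72944224e-01] 9.908974098858776
[[-1.2, -0.5], [-0.4, 1.3], [-1.2, -1.1], [-0.2, 1.2], [1.6, -1.0], [0.4, 0.9], [0.9, 0.2], [0.3, 1.2], [-2.2, 0.1], [0.0, 0.4], [1.8, -0.2]]
free z [5.37707797e+02 2.32964668e+02 6.27686475e+01 1.73075449e-01] [[0.4, 0.2], [0.4, 0.8], [-0.7, -1.8], [0.2, 0.3], [-0.1, -0.3], [-0.5, 0.3], [0.3, -0.5], [-0.3, 0.3], [-1.3, 0.2], [0.6, 0.5], [0.7, -0.1]]
[526.54104397 172.06234     66.39230485] [507.07191152 286.41793839  65.52627944]
t 5.58 shift cm [-0.02 -0.35 -0.01] yaw 0 | ee [535.7 228.6 224.9] yaw 8.97 ori [1.7998e+02 4.0000e-02 8.9700e+00] F [ 0.2 -0.2 -2.4] grip 0.197
```

```bash
cat >> h.py <<'E'
B=[537.8,232.9,np.radians(9.9)]
def tcp(pt,s,z,off,left=0):
    # pt pocket point board coords; s along heading, z up; off=(x,y) grip in tool frame, dz TCP above grip
    G=bpt(B,pt);y=B[2];h=np.array([np.cos(y),np.sin(y),0]);l=np.array([-np.sin(y),np.cos(y),0])
    return G+h*(s-off[0])+l*(off[1]+left)+np.array([0,0,z+off[2]])
E
python3 - <<'E'
from h import *
plan(tcp((-18,-58,12),-17.7,48.3+22,(-1.7,.65,.6)),9.9)
E
```

```text
t 5.58 shift cm [-3.39  5.4   8.76] yaw -0.016 | ee [535.7 228.6 224.9] yaw 8.97 ori [1.7998e+02 4.0000e-02 8.9700e+00] F [ 0.2 -0.2 -2.4] grip 0.197
```

```bash
python3 -m pendant '{"fingers":[255,255,255,255,255,255,255,255],"translation":[[-1.5,2.5,0],[-3,4.5,1],[-3.39,5.4,4],[-3.39,5.4,6.5],[-3.39,5.4,8],[-3.39,5.4,8.76],[-3.39,5.4,8.76],[-3.39,5.4,8.76]],"yaw":[-0.016,-0.016,-0.016,-0.016,-0.016,-0.016,-0.016,-0.016]}' 30
python3 - <<'E'
from h import *
plan(tcp((-18,-58,12),-17.7,48.3+22,(-1.7,.65,.6)),9.9)
c=robot.calibration('wrist');im=cap('wrist','w5.png');np.savez('w5.npz',**{k:np.array(v) for k,v in c.items()})
for p in [(128,-93,15),(8,-93,15),(8,-1e-9,15),(87.5,-79.5,15),(87.5,-36.5,15),(87.5,-58,6)]: print(p,proj(c,bpt(B,p)).round(1))
E
```

```text
time_s: 6.25
ee_pos: [511.0, 170.8, 138.4]
orientation: [-180.0, -0.0, 9.9]
wrist_force: [-0.5, -0.0, -3.3]
grip_width: 0.195
t 6.25 shift cm [-0.05  0.07  0.11] yaw 0.0 | ee [511.  170.8 138.4] yaw 9.92 ori [-1.80e+02 -3.00e-02  9.92e+00] F [-0.5 -0.  -3.3] grip 0.195
(128, -93, 15) [ 426.1 -110.7]
(8, -93, 15) [376.6 162.1]
(8, -1e-09, 15) [217.8 162. ]
(87.5, -79.5, 15) [369.9  19.5]
(87.5, -36.5, 15) [266.   19.5]
(87.5, -58, 6) [317.8  11.1]
```

View pics/w5.png

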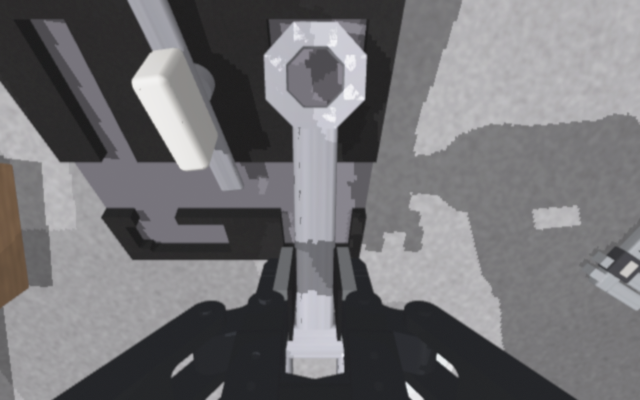

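The ring (264–367, end at row 22) hangs over its pocket, whose corners are at (269,19) and (366,19). The predicted centre of 318 matches the observed 317.5. Lowering now.

```bash
python3 -m pendant '{"fingers":[255,255,255,255,255],"translation":[[-0.05,0.07,0.7],[-0.05,0.07,1.3],[-0.05,0.07,1.8],[-0.05,0.07,2.1],[-0.05,0.07,2.1]],"yaw":[0,0,0,0,0]}' 30
python3 - <<'E'
from h import *
plan(tcp((-18,-58,12),-17.7,48.3,(-1.7,.65,.6)),9.9)
c=robot.calibration('wrist');im=cap('wrist','w6.png')
for p in [(87.5,-79.5,15),(87.5,-36.5,15),(87.5,-58,6)]: print(p,proj(c,bpt(B,p)).round(1))
plan(tcp((-18,-58,12),-11.4,23.9,(-1.7,.65,.6)),9.9)
plan(tcp((-18,-58,12),-6.8,12.5,(-1.7,.65,.6)),9.9)
plan(tcp((-18,-58,12),0,0,(-1.7,.65,.6)),9.9)
E
```

```text
time_s: 6.72
ee_pos: [509.9, 170.3, 115.8]
orientation: [180.0, 0.1, 10.0]
wrist_force: [0.3, -0.1, -2.6]
grip_width: 0.193
t 6.72 shift cm [0.07 0.04 0.06] yaw 0.001 | ee [509.9 170.3 115.8] yaw 9.96 ori [1.7999e+02 7.0000e-02 9.9600e+00] F [ 0.3 -0.1 -2.6] grip 0.193
(87.5, -79.5, 15) [379.3   4.5]
(87.5, -36.5, 15) [256.6   4.4]
(87.5, -58, 6) [317.8  -4.7]
t 6.77 shift cm [0.68 0.05 2.54] yaw 0.001 | ee [510.1 170.3 116.3] yaw 9.96 ori [1.80e+02 4.00e-02 9.96e+00] F [ 0.7 -0.1 -2.5] grip 0.191
t 6.77 shift cm [1.14 0.05 3.68] yaw 0.001 | ee [510.1 170.3 116.3] yaw 9.96 ori [1.80e+02 4.00e-02 9.96e+00] F [ 0.7 -0.1 -2.5] grip 0.191
t 6.77 shift cm [1.82 0.05 4.93] yaw 0.001 | ee [510.1 170.3 116.3] yaw 9.96 ori [1.80e+02 4.00e-02 9.96e+00] F [ 0.7 -0.1 -2.5] grip 0.191
```

View pics/w6.png

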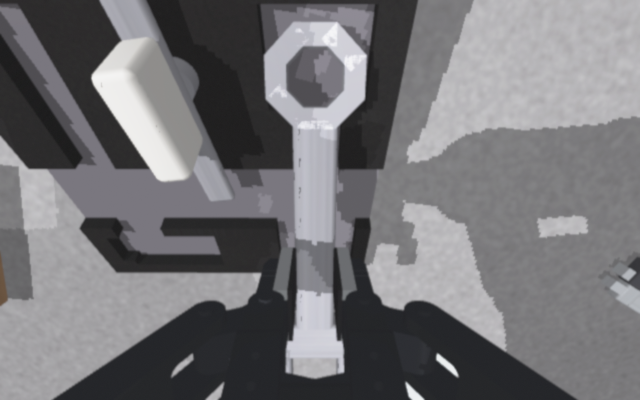

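```bash
python3 -m pendant '{"fingers":[255,255,255,255,255,255,255],"translation":[[0,0.1,0],[0.1,0.1,0.6],[0.3,0.1,1.2],[0.5,0.1,1.8],[0.65,0.1,2.3],[0.75,0.1,2.55],[0.75,0.1,2.55]],"yaw":[0,0,0,0,0,0,0]}' 25
python3 - <<'E'
from h import *
c=robot.calibration('wrist');im=cap('wrist','w7.png')
for p in [(87.5,-79.5,15),(87.5,-36.5,15),(87.5,-58,6)]: print(p,proj(c,bpt(B,p)).round(1))
plan(tcp((-18,-58,12),-11.4,23.9,(-1.7,.65,.6)),9.9)
E
```

```text
time_s: 7.35
ee_pos: [517.7, 170.6, 90.5]
orientation: [180.0, 0.0, 10.0]
wrist_force: [-3.4, -0.6, -0.7]
grip_width: 0.193
(87.5, -79.5, 15) [389.8  15.6]
(87.5, -36.5, 15) [240.4  15.5]
(87.5, -58, 6) [315.1   3.9]
t 7.4 shift cm [-0.09 -0.05  0.  ] yaw 0.001 | ee [517.8 170.6  90.9] yaw 9.96 ori [1.80e+02 2.00e-02 9.96e+00] F [-3.  -0.6  0.2] grip 0.189
```

View pics/w7.png

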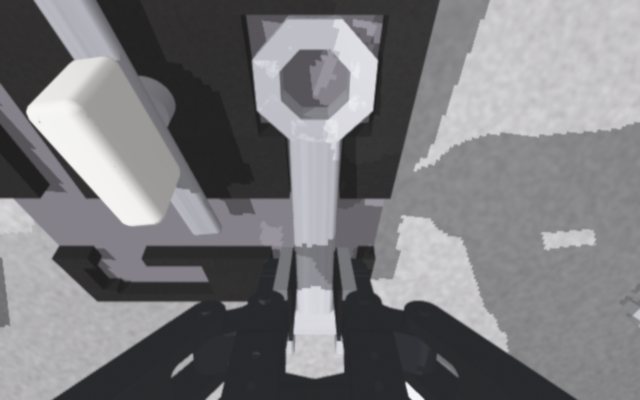

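Ring (252–378) is inside its pocket (247–383) and tilting with contact. Continuing the pivot.

```bash
python3 -m pendant '{"fingers":[255,255,255,255,255,255,255,255],"translation":[[0.15,0,0.5],[0.35,0,1.0],[0.55,0,1.4],[0.75,0,1.75],[0.9,0,2.0],[0.95,0,2.15],[0.98,0,2.2],[0.98,0,2.2]],"yaw":[0,0,0,0,0,0,0,0]}' 25
python3 - <<'E'
from h import *
c=robot.calibration('wrist');im=cap('wrist','w8.png')
plan(tcp((-18,-58,12),0,0,(-1.7,.65,.6)),9.9)
E
```

```text
time_s: 8.07
ee_pos: [526.7, 172.2, 69.4]
orientation: [180.0, 0.2, 10.0]
wrist_force: [-15.4, -4.3, 13.4]
grip_width: 0.193
t 8.12 shift cm [ 0.15 -0.06  0.25] yaw 0.001 | ee [526.7 172.1  69.5] yaw 9.96 ori [1.7999e+02 1.4000e-01 9.9600e+00] F [-16.1  -4.5  12.7] grip 0.194
```

View pics/w8.png

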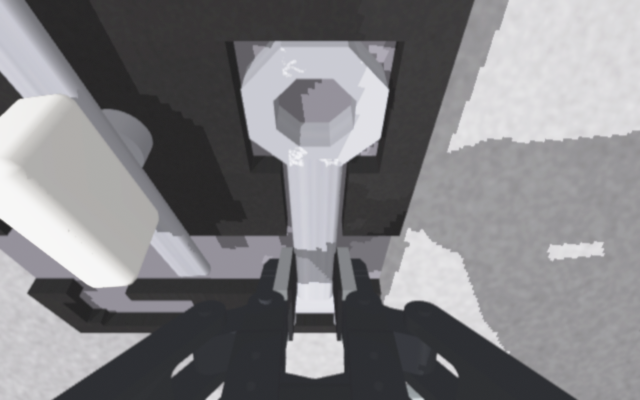

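```bash
python3 -m pendant '{"fingers":[255,255,255,255,255],"translation":[[-0.1,0,0],[-0.1,0,0.1],[-0.1,0,0.2],[-0.1,0,0.22],[-0.1,0,0.22]],"yaw":[0,0,0,0,0]}' 20
python3 - <<'E'
from h import *
c=robot.calibration('wrist');im=cap('wrist','w9.png')
plan(tcp((-18,-58,12),0,0,(-1.7,.65,.6)),9.9)
E
```

```text
time_s: 8.53
ee_pos: [527.3, 172.3, 68.9]
orientation: [-180.0, -0.1, 10.0]
wrist_force: [-11.7, -3.5, 23.4]
grip_width: 0.195
t 8.58 shift cm [ 0.09 -0.06  0.19] yaw 0.001 | ee [527.3 172.3  68.9] yaw 9.96 ori [-1.80e+02 -1.30e-01  9.96e+00] F [-12.   -2.6  23.2] grip 0.194
```

View pics/w9.png

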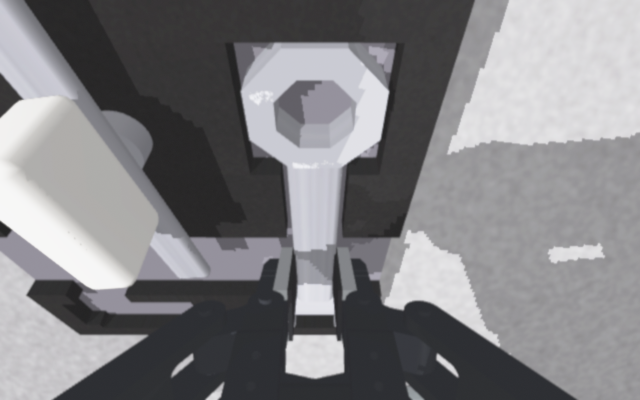

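```bash
python3 -m pendant '{"fingers":[140,140,140,140,140,140],"translation":[[0,0,-0.1],[0,0,-0.1],[0,0,-0.1],[0,0,-0.1],[0,0,-0.1],[0,0,-0.1]],"yaw":[0,0,0,0,0,0]}' 20
python3 - <<'E'
from h import *
c=robot.calibration('wrist');im=cap('wrist','w10.png')
plan(tcp((-18,-58,12),0,0,(-1.7,.65,.6)),9.9)
E
```

```text
time_s: 9.08
ee_pos: [526.5, 172.2, 67.8]
orientation: [180.0, 0.0, 10.0]
wrist_force: [-0.7, -0.2, 0.2]
grip_width: 0.454
t 9.13 shift cm [ 0.17 -0.05  0.08] yaw 0.001 | ee [526.5 172.2  67.8] yaw 9.96 ori [1.80e+02 1.00e-02 9.96e+00] F [ 0.1 -0.6 -0.6] grip 0.451
```

View pics/w10.png

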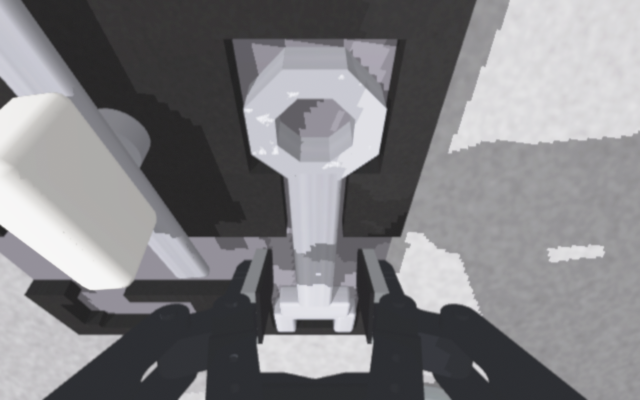

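Released; the spanner slid down-slope a little. Backing off to look.

```bash
python3 -m pendant '{"fingers":[140,140,140,140,140,140,140,140],"translation":[[0,0,-1.5],[0,0,-4],[0,-0.5,-8],[0,-1.5,-11],[0,-2,-13],[0,-2,-14],[0,-2,-14],[0,-2,-14]],"yaw":[0,0,0,0,0,0,0,0]}' 20
python3 - <<'E'
from h import *
c=robot.calibration('wrist');im=cap('wrist','w11.png');np.savez('w11.npz',**{k:np.array(v) for k,v in c.items()})
plan([527,-127,150],-19)
E
```

```text
time_s: 9.8
ee_pos: [522.8, 191.5, 206.9]
orientation: [180.0, 0.1, 10.0]
wrist_force: [-0.1, 0.4, 0.5]
grip_width: 0.451
t 9.85 shift cm [-5.06 31.44  5.63] yaw 0.505 | ee [522.6 191.4 206.3] yaw 9.94 ori [1.7998e+02 1.3000e-01 9.9400e+00] F [ 0.2  0.  -1. ] grip 0.452
```

View pics/w11.png

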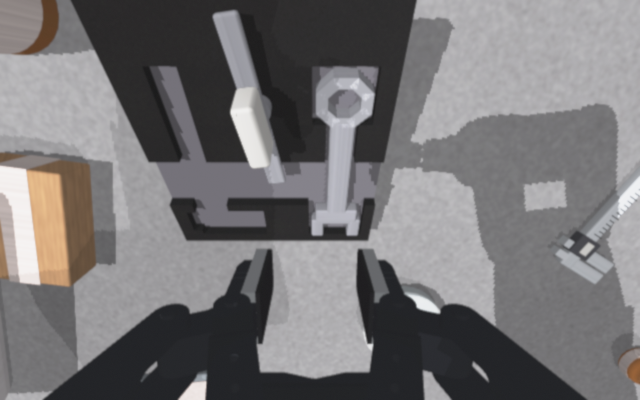

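```bash
python3 - <<'E'
from h import *
im=cv2.imread('pics/w11.png')
cv2.imwrite('pics/c11.png',cv2.resize(im[55:250,295:395],None,fx=5,fy=3,interpolation=cv2.INTER_CUBIC))
c=dict(np.load('w11.npz'))
def show(x,y):return ((x+.5-295)*5-.5,(y+.5-55)*3-.5)
# expected outline when home (spanner top face z=18)
for n,p in [('ringend',(85,-58,18)),('ringL',(66,-39,18)),('ringR',(66,-77,18)),('jawL',(-85,-35,18)),('jawR',(-85,-81,18)),('pockend',(87.5,-36.5,15)),('pockendR',(87.5,-79.5,15)),('pockjaw',(-87.5,-83.5,15))]:
    q=proj(c,bpt(B,p));print(n,q.round(1),np.round(show(*q)))
E
```

```text
ringend [346.8  72.6] [261.  54.]
ringL [315.8  99.6] [106. 135.]
ringR [373.6  99.7] [395. 135.]
jawL [311.2 234.2] [ 83. 539.]
jawR [357.9 234.2] [317. 539.]
pockend [311.8  66.3] [86. 35.]
pockendR [381.6  66.4] [435.  35.]
pockjaw [360.  233.2] [327. 536.]
```

View pics/c11.png

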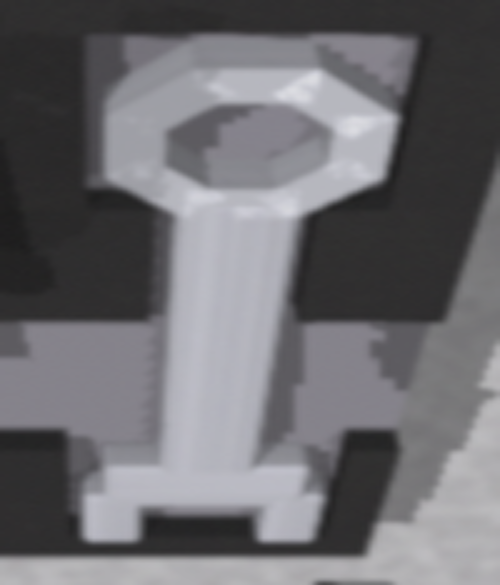

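```bash
python3 - <<'E'
from h import *
c=dict(np.load('w11.npz'))
def show(q):return np.round([(q[0]+.5-295)*5-.5,(q[1]+.5-55)*3-.5])
for sh in (0,-2.5):
  for n,p in [('ringend',(85,-58,18)),('ringendbot',(85,-58,6)),('ringnear',(47,-58,18)),('holeTop',(66+11,-58,18)),('jaw end',(-85,-58,18)),('jaw shoulder',(-46,-58,18))]:
    print(sh,n,show(proj(c,bpt(B,np.array(p)+[sh,0,0]))))
for n,p in [('trU',(8,-93,15)),('trL',(-44,-93,15)),('BR',(-100,-93,15)),('pe',(87.5,-79.5,15)),('peL',(87.5,-36.5,15))]: print(n,show(proj(c,bpt(B,p))))
E
```

```text
0 ringend [261.  54.]
0 ringendbot [255.  25.]
0 ringnear [242. 207.]
0 holeTop [256.  89.]
0 jaw end [200. 539.]
0 jaw shoulder [209. 462.]
-2.5 ringend [259.  65.]
-2.5 ringendbot [254.  36.]
-2.5 ringnear [240. 215.]
-2.5 holeTop [255. 100.]
-2.5 jaw end [199. 543.]
-2.5 jaw shoulder [209. 468.]
trU [447. 322.]
trL [404. 451.]
BR [367. 557.]
pe [435.  35.]
peL [86. 35.]
```

The spanner outline matches the home pose slid 2.5 mm down-slope against the pocket wall, flat and centred, which is within tolerance. Now the caliper.

```bash
python3 -m pendant '{"fingers":[120,120,120,120,120,120,120,120,120,120,120],"translation":[[-0.5,3,0],[-1,7,0],[-1.6,11,1],[-2.3,15,2],[-3,19,3],[-3.6,23,4],[-4.3,27,5],[-4.8,30,5.6],[-5.06,31.4,5.63],[-5.06,31.44,5.63],[-5.06,31.44,5.63]],"yaw":[0.06,0.12,0.2,0.28,0.36,0.44,0.5,0.505,0.505,0.505,0.505]}' 40
python3 - <<'E'
from h import *
c=robot.calibration('wrist');im=cap('wrist','w12.png');np.savez('w12.npz',**{k:np.array(v) for k,v in c.items()})
for d in robot.tip_of('wrist','caliper_grip'): print(d['conf'],d['point'],onz(c,d['point'],5).round(1))
plan([527,-127,150],-19)
E
```

```text
time_s: 10.77
ee_pos: [526.8, -127.0, 150.2]
orientation: [-180.0, 0.1, -19.1]
wrist_force: [0.5, 0.7, 0.0]
grip_width: 0.528
0.8 [316.4, 188.3] [ 519.9 -126.3    5. ]
t 10.87 shift cm [0.01 0.13 0.1 ] yaw 0.001 | ee [ 527.3 -125.7  151. ] yaw -18.95 ori [-1.7999e+02  7.0000e-02 -1.8950e+01] F [ 1.1 -0.4 -0.1] grip 0.524
```

View pics/w12.png

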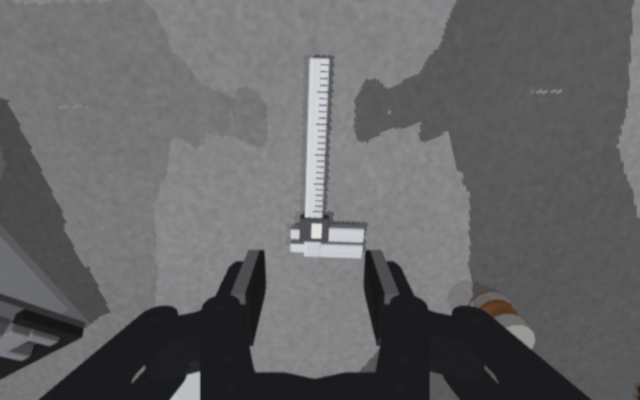

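```bash
python3 - <<'E'
from h import *
im=cv2.imread('pics/w12.png')
cv2.imwrite('pics/c12.png',cv2.resize(im[45:270,275:385],None,fx=2.6,fy=2.6,interpolation=cv2.INTER_CUBIC))
E
```

```text
(no output)
```

View pics/c12.png

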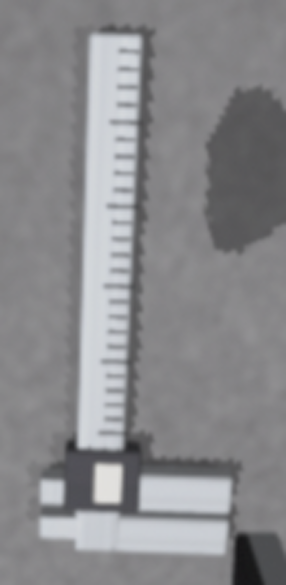

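```bash
python3 - <<'E'
from h import *
c=dict(np.load('w12.npz'))
q=lambda x,y:((x+.5)/2.6-.5+275,(y+.5)/2.6-.5+45)
A,Bm,J=[onz(c,q(*p),10) for p in [(116.5,34),(101.5,440),(97,551)]]
u=(A-Bm)/np.linalg.norm(A-Bm);yaw=np.degrees(np.arctan2(u[1],u[0]))
g1=A-103*u;g2=J+67*u;print(yaw,np.linalg.norm(A-J),g1,g2)
g=(g1+g2)/2
print(g);plan([g[0],g[1],5.2],yaw)
E
```

```text
-21.089880721688132 168.843206537355 [ 522.42244178 -125.63407694   10.        ] [ 523.55219517 -125.91968881   10.        ]
[ 522.98731848 -125.77688287   10.        ]
t 10.87 shift cm [-0.4   0.15 14.58] yaw 0.037 | ee [ 527.3 -125.7  151. ] yaw -18.95 ori [-1.7999e+02  7.0000e-02 -1.8950e+01] F [ 1.1 -0.4 -0.1] grip 0.524
```

```bash
python3 -m pendant '{"fingers":[140,140,140,140,140,140,140,140,140],"translation":[[-0.4,0.15,3],[-0.4,0.15,7],[-0.4,0.15,10],[-0.4,0.15,12],[-0.4,0.15,13.5],[-0.4,0.15,14.2],[-0.4,0.15,14.5],[-0.4,0.15,14.5],[-0.4,0.15,14.5]],"yaw":[0.037,0.037,0.037,0.037,0.037,0.037,0.037,0.037,0.037]}' 40
python3 - <<'E'
from h import *
c=robot.calibration('wrist');im=cap('wrist','w13.png')
plan([523,-125.8,5.2],-21.1)
E
```

```text
time_s: 11.62
ee_pos: [523.8, -126.5, 7.6]
orientation: [-180.0, -0.1, -21.1]
wrist_force: [-0.3, 0.7, -0.1]
grip_width: 0.451
t 11.67 shift cm [-0.11 -0.04  0.26] yaw 0.0 | ee [ 523.9 -126.6    7.8] yaw -21.07 ori [-1.800e+02 -1.000e-01 -2.107e+01] F [ 0.3  0.3 -0.7] grip 0.451
```

View pics/w13.png

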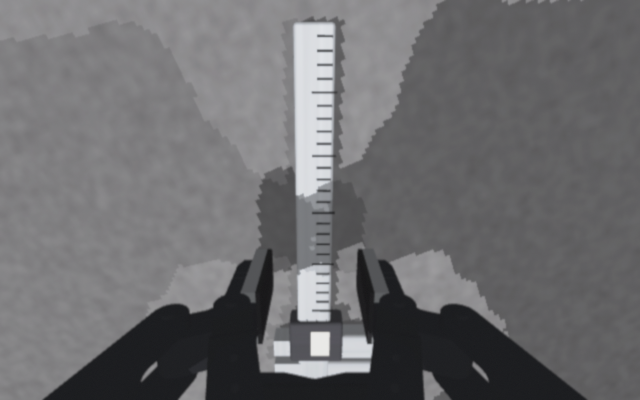

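Beam (297–332) is centred between the pads (270–360). I'll lower the last 2 mm and grip.

```bash
python3 -m pendant '{"fingers":[140,140,255,255,255,255,255,255,255],"translation":[[-0.1,0,0.2],[-0.1,0,0.2],[-0.1,0,0.2],[-0.1,0,0.2],[-0.1,0,0.2],[-0.1,0,0.2],[-0.1,0,0.2],[-0.1,0,0.2],[-0.1,0,0.2]],"yaw":[0,0,0,0,0,0,0,0,0]}' 40
python3 -m pendant '{"fingers":[255,255,255,255,255,255,255],"translation":[[0,0,-1],[0,0,-3],[0,0,-6],[0,0,-10],[0,0,-13],[0,0,-15],[0,0,-15]],"yaw":[0,0,0,0,0,0,0]}' 40
python3 - <<'E'
from h import *
c=robot.calibration('wrist');im=cap('wrist','w14.png')
s=robot.sense();y=np.radians(s['orientation'][2])
plan([535,232,235],9.9)
E
```

```text
time_s: 12.42
ee_pos: [522.5, -126.4, 5.1]
orientation: [-180.0, -0.0, -21.1]
wrist_force: [-1.7, 0.1, 6.8]
grip_width: 0.166
time_s: 13.0
ee_pos: [523.9, -126.8, 159.7]
orientation: [-180.0, -0.4, -21.1]
wrist_force: [-0.5, 0.1, -0.4]
grip_width: 0.167
t 13.05 shift cm [-11.78 -33.88  -7.82] yaw -0.541 | ee [ 523.  -126.5  156.8] yaw -21.1 ori [-179.98   -0.22  -21.1 ] F [ 0.3  0.6 -2.5] grip 0.168
```

View pics/w14.png

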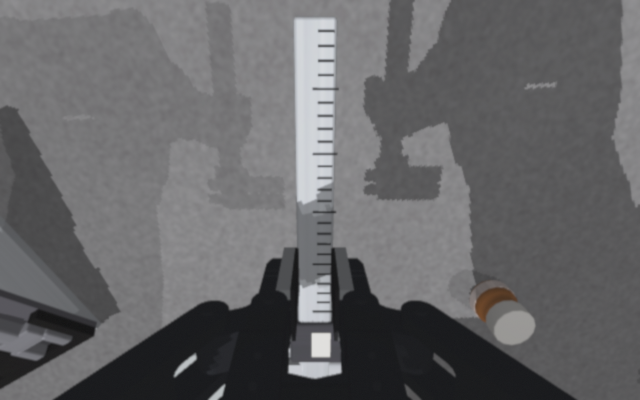

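```bash
python3 - <<'E'
from h import *
s=robot.sense();c=robot.calibration('wrist');y=np.radians(s['orientation'][2])
for p in [(315,18),(294.5,25),(335.5,25),(297,230),(333,230),(300,323)]:
    print(p,(Rt(y).T@(onz(c,p,s['ee_pos'][2]+4.9)-s['ee_pos'])).round(1))
E
```

```text
(315, 18) [ 1.024e+02  1.000e-01 -4.900e+00]
(294.5, 25) [100.2  -7.3  -4.9]
(335.5, 25) [100.2   7.5  -4.9]
(297, 230) [20.  -7.6 -4.9]
(333, 230) [20.   7.9 -4.9]
(300, 323) [-27.9  -6.9  -4.9]
```

```bash
python3 - <<'E'
from h import *
G=(-18,58,11);o=(-.6,.1,0)
t=tcp(G,-20.7,48.2+25,o,-.6);print(t)
t[2]=215
plan(t,9.9)
E
```

```text
[487.33894335 282.46229185 138.72627944]
t 13.05 shift cm [-18.05 -36.87  -5.82] yaw -0.541 | ee [ 523.  -126.5  156.8] yaw -21.1 ori [-179.98   -0.22  -21.1 ] F [ 0.3  0.6 -2.5] grip 0.168
```

```bash
python3 -m pendant '{"fingers":[255,255,255,255,255,255,255,255,255,255,255,255],"translation":[[-1,-2,-2],[-2.5,-5,-4],[-4.2,-8.5,-5.8],[-6,-12,-5.8],[-7.7,-15.7,-5.8],[-9.4,-19.3,-5.8],[-11.2,-22.9,-5.8],[-12.9,-26.5,-5.8],[-14.7,-30,-5.8],[-16.4,-33.5,-5.8],[-17.6,-36,-5.8],[-18.05,-36.87,-5.82]],"yaw":[-0.03,-0.08,-0.14,-0.2,-0.26,-0.32,-0.38,-0.44,-0.49,-0.53,-0.541,-0.541]}' 40
python3 - <<'E'
from h import *
plan(tcp((-18,58,11),-20.7,48.2+25,(-.6,.1,0),-.6),9.9)
E
```

```text
time_s: 14.05
ee_pos: [485.2, 285.9, 210.9]
orientation: [180.0, 0.2, 10.1]
wrist_force: [0.5, -0.2, -1.3]
grip_width: 0.166
t 14.05 shift cm [0.15 0.37 7.21] yaw 0.004 | ee [485.2 285.9 210.9] yaw 10.12 ori [1.7998e+02 1.6000e-01 1.0120e+01] F [ 0.5 -0.2 -1.3] grip 0.166
```

```bash
python3 -m pendant '{"fingers":[255,255,255,255,255,255,255],"translation":[[0,0,1.5],[0,0,3.5],[0,0,5.5],[0,0,6.8],[0,0,7.2],[0,0,7.2],[0,0,7.2]],"yaw":[0,0,0,0,0,0,0]}' 40
python3 - <<'E'
from h import *
plan(tcp((-18,58,11),-20.7,48.2+25,(-.6,.1,0),-.6),9.9)
c=robot.calibration('wrist');im=cap('wrist','w15.png')
for p in [(87.5,68.5,15),(87.5,47.5,15),(8,93,15)]: print(p,proj(c,bpt(B,p)).round(1))
E
```

```text
time_s: 14.63
ee_pos: [486.7, 282.4, 141.0]
orientation: [180.0, 0.0, 9.9]
wrist_force: [-0.1, -0.3, -0.7]
grip_width: 0.17
t 14.63 shift cm [0.06 0.01 0.22] yaw -0.0 | ee [486.7 282.4 141. ] yaw 9.88 ori [1.7999e+02 2.0000e-02 9.8800e+00] F [-0.1 -0.3 -0.7] grip 0.17
(87.5, 68.5, 15) [288.2   8. ]
(87.5, 47.5, 15) [338.6   8. ]
(8, 93, 15) [254.3 153.2]
```

View pics/w15.png

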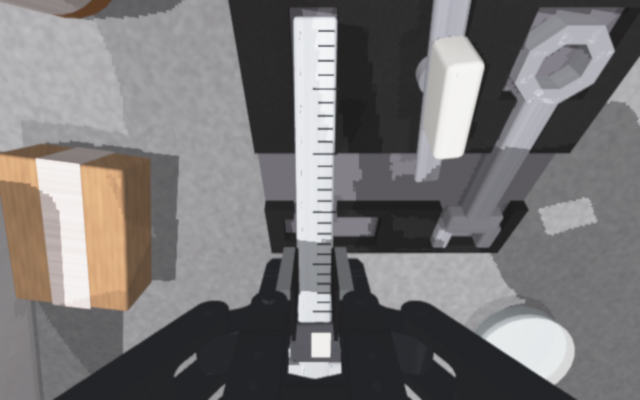

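```bash
python3 -m pendant '{"fingers":[255,255,255,255,255],"translation":[[0.06,0,0.8],[0.06,0,1.5],[0.06,0,2.1],[0.06,0,2.4],[0.06,0,2.4]],"yaw":[0,0,0,0,0]}' 30
python3 - <<'E'
from h import *
plan(tcp((-18,58,11),-20.7,48.2,(-.6,.1,0),-.6),9.9)
c=robot.calibration('wrist');im=cap('wrist','w16.png')
cv2.imwrite('pics/c16.png',cv2.resize(im[0:170,230:400,::-1],None,fx=3.5,fy=3.5,interpolation=cv2.INTER_CUBIC))
for p in [(87.5,68.5,15),(87.5,47.5,15),(8,93,15)]: print(p,proj(c,bpt(B,p)).round(1))
E
```

```text
time_s: 15.1
ee_pos: [486.9, 282.6, 115.9]
orientation: [180.0, 0.1, 9.9]
wrist_force: [0.2, -0.1, -2.2]
grip_width: 0.168
t 15.1 shift cm [0.04 0.02 0.22] yaw 0.0 | ee [486.9 282.6 115.9] yaw 9.9 ori [1.7998e+02 8.0000e-02 9.9000e+00] F [ 0.2 -0.1 -2.2] grip 0.168
(87.5, 68.5, 15) [283.3  -6.6]
(87.5, 47.5, 15) [343.7  -6.6]
(8, 93, 15) [246.4 162.7]
```

View pics/c16.png

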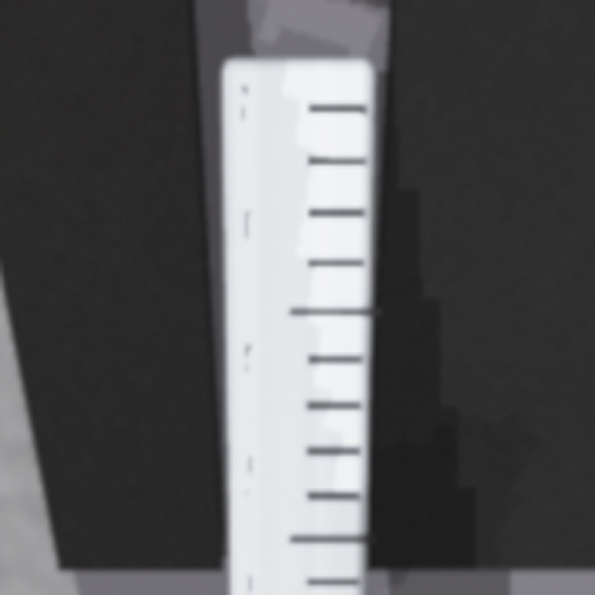

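```bash
python3 - <<'E'
from h import *
for s,z in [(-15.1,23.4),(-9.9,12.2),(-2.5,2)]: plan(tcp((-18,58,11),s,z,(-.6,.1,0),-.6),9.9)
E
python3 -m pendant '{"fingers":[255,255,255,255,255,255,255],"translation":[[0.02,-0.05,0.3],[0.1,-0.05,0.8],[0.25,-0.05,1.4],[0.4,-0.05,2.0],[0.55,-0.05,2.5],[0.58,-0.05,2.7],[0.58,-0.05,2.7]],"yaw":[0,0,0,0,0,0,0]}' 25
python3 - <<'E'
from h import *
c=robot.calibration('wrist');im=cap('wrist','w17.png')
for s,z in [(-15.1,23.4),(-9.9,12.2),(-2.5,2)]: plan(tcp((-18,58,11),s,z,(-.6,.1,0),-.6),9.9)
E
```

```text
t 15.15 shift cm [0.58 0.02 2.75] yaw 0.0 | ee [487.1 282.7 116.5] yaw 9.9 ori [1.7999e+02 4.0000e-02 9.9000e+00] F [ 0.2 -0.3 -2. ] grip 0.168
t 15.15 shift cm [1.1  0.02 3.87] yaw 0.0 | ee [487.1 282.7 116.5] yaw 9.9 ori [1.7999e+02 4.0000e-02 9.9000e+00] F [ 0.2 -0.3 -2. ] grip 0.168
t 15.15 shift cm [1.84 0.02 4.89] yaw 0.0 | ee [487.1 282.7 116.5] yaw 9.9 ori [1.7999e+02 4.0000e-02 9.9000e+00] F [ 0.2 -0.3 -2. ] grip 0.168
time_s: 15.73
ee_pos: [492.9, 284.2, 89.2]
orientation: [180.0, 0.0, 9.9]
wrist_force: [-2.3, -0.4, -0.8]
grip_width: 0.168
t 15.78 shift cm [-0.01  0.08  0.07] yaw 0.0 | ee [492.9 284.2  89.6] yaw 9.9 ori [1.7999e+02 2.0000e-02 9.9000e+00] F [-2.7  0.4  0.6] grip 0.171
t 15.78 shift cm [0.51 0.08 1.19] yaw 0.0 | ee [492.9 284.2  89.6] yaw 9.9 ori [1.7999e+02 2.0000e-02 9.9000e+00] F [-2.7  0.4  0.6] grip 0.171
t 15.78 shift cm [1.25 0.08 2.21] yaw 0.0 | ee [492.9 284.2  89.6] yaw 9.9 ori [1.7999e+02 2.0000e-02 9.9000e+00] F [-2.7  0.4  0.6] grip 0.171
```

View pics/w17.png

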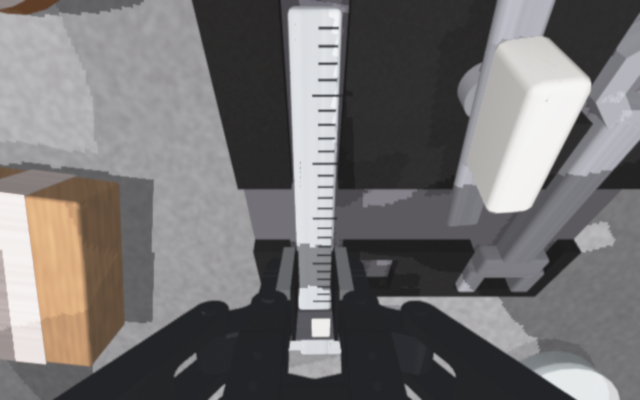

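Beam (288–342) is centred in its pocket (281–350) with its tip on the floor. Continuing the pivot.

```bash
python3 -m pendant '{"fingers":[255,255,255,255,255,255,255,255],"translation":[[0.2,0,0.5],[0.42,0,1.0],[0.65,0,1.4],[0.85,0,1.7],[1.0,0,1.9],[1.05,0,2.0],[1.1,0,2.05],[1.1,0,2.05]],"yaw":[0,0,0,0,0,0,0,0]}' 25
python3 - <<'E'
from h import *
c=robot.calibration('wrist');im=cap('wrist','w18.png')
plan(tcp((-18,58,11),-2.5,0,(-.6,.1,0),-.6),9.9)
E
```

```text
time_s: 16.45
ee_pos: [503.3, 286.0, 69.0]
orientation: [180.0, 0.1, 9.9]
wrist_force: [-5.8, -0.4, -3.1]
grip_width: 0.166
t 16.5 shift cm [0.19 0.08 0.35] yaw 0.0 | ee [503.3 286.   69. ] yaw 9.9 ori [1.7999e+02 8.0000e-02 9.9000e+00] F [-5.  -1.5 -2.9] grip 0.165
```

View pics/w18.png

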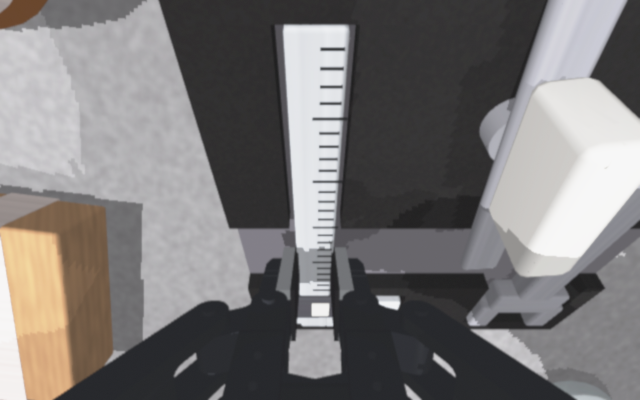

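```bash
python3 -m pendant '{"fingers":[255,255,255,255,255,255],"translation":[[-0.1,0,0],[-0.15,0,0.1],[-0.15,0,0.18],[-0.15,0,0.25],[-0.15,0,0.25],[-0.15,0,0.25]],"yaw":[0,0,0,0,0,0]}' 25
python3 - <<'E'
from h import *
c=robot.calibration('wrist');im=cap('wrist','w19.png')
plan(tcp((-18,58,11),-2.5,0,(-.6,.1,0),-.6),9.9)
E
```

```text
time_s: 17.0
ee_pos: [502.4, 285.9, 67.0]
orientation: [-180.0, -0.0, 9.9]
wrist_force: [0.4, 0.7, 0.9]
grip_width: 0.167
t 17.05 shift cm [0.28 0.08 0.14] yaw 0.0 | ee [502.3 285.9  67. ] yaw 9.9 ori [-1.8e+02 -2.0e-02  9.9e+00] F [-0.4 -0.   0.3] grip 0.169
```

View pics/w19.png

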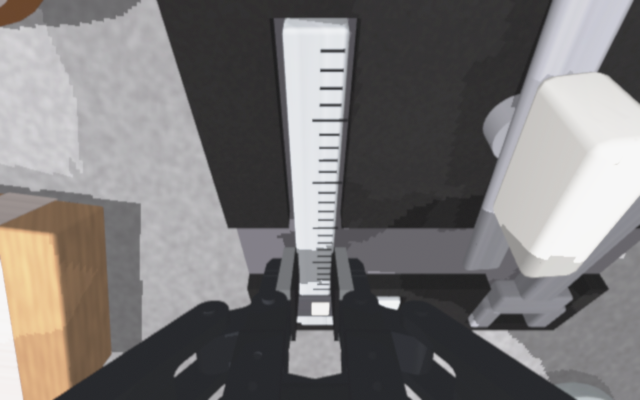

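```bash
python3 -m pendant '{"fingers":[140,140,140,140,140,140],"translation":[[0,0,0],[0,0,0],[0,0,0],[0,0,0],[0,0,0],[0,0,0]],"yaw":[0,0,0,0,0,0]}' 20
python3 -m pendant '{"fingers":[140,140,140,140,140,140,140,140,140],"translation":[[0,0,-1.5],[0,0,-4],[0,1,-8],[0,3,-11],[0,4.5,-13],[0,5.5,-14],[0,5.8,-14.5],[0,5.8,-14.5],[0,5.8,-14.5]],"yaw":[0,0,0,0,0,0,0,0,0]}' 20
python3 - <<'E'
from h import *
c=robot.calibration('wrist');im=cap('wrist','w20.png');np.savez('w20.npz',**{k:np.array(v) for k,v in c.items()})
plan(tcp((-18,58,11),-2.5,0,(-.6,.1,0),-.6),9.9)
E
```

```text
time_s: 17.55
ee_pos: [502.2, 285.9, 66.9]
orientation: [-180.0, -0.0, 9.9]
wrist_force: [-1.0, 0.4, 0.0]
grip_width: 0.451
time_s: 18.3
ee_pos: [511.8, 229.0, 210.5]
orientation: [180.0, 0.1, 9.9]
wrist_force: [-0.3, 0.6, -1.2]
grip_width: 0.453
t 18.35 shift cm [ 0.34 -5.67 14.47] yaw 0.0 | ee [511.7 229.1 210.2] yaw 9.92 ori [1.7998e+02 1.4000e-01 9.9200e+00] F [-0.8  0.3  0. ] grip 0.451
```

View pics/w20.png

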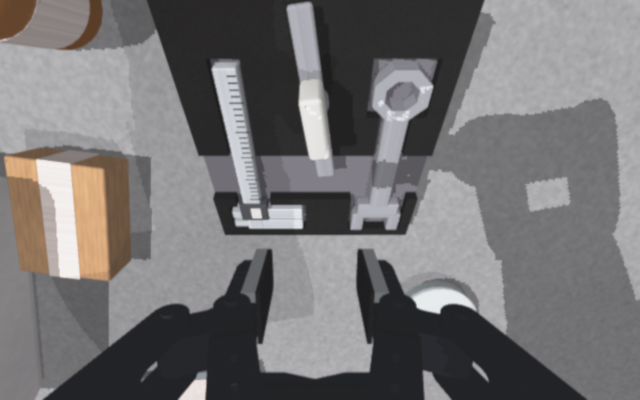

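Both tools appear home. Checking the caliper numerically in this view.

```bash
python3 - <<'E'
from h import *
im=cv2.imread('pics/w20.png')
x0,y0,fx,fy=200,50,3.2,3.0
a=cv2.resize(im[y0:240,x0:440],None,fx=fx,fy=fy,interpolation=cv2.INTER_CUBIC)
c=dict(np.load('w20.npz'))
def show(p):
    q=proj(c,bpt(B,p));return np.round([(q[0]+.5-x0)*fx-.5,(q[1]+.5-y0)*fy-.5]).astype(int)
for sh,col in ((0,(0,255,0)),(-2.5,(0,0,255))):
  g=np.array([-18+sh,58,11])
  C=[(103,8,5),(103,-8,5),(-28,-8,5),(-28,-46,5),(-67,-46,5),(-67,20,5)]
  C=[tuple(int(v) for v in show(g+np.array(p))) for p in C]
  for q in C: cv2.circle(a,q,3,col,1)
  print(sh,C)
  g=np.array([-18+sh,-58,12])
  for p in [(103,0,6),(84,19,6),(84,-19,6),(-67,23,6),(-67,-23,6)]:
    cv2.circle(a,tuple(int(v) for v in show(g+np.array(p))),3,col,1)
for p in [(87.5,68.5,15),(87.5,47.5,15),(87.5,-36.5,15),(87.5,-79.5,15),(8,93,15),(8,-93,15),(-100,93,15),(-100,-93,15)]: cv2.circle(a,tuple(int(v) for v in show(p)),3,(255,255,0),1)
cv2.imwrite('pics/c20.png',a)
E
```

```text
0 [(33, 41), (114, 41), (193, 454), (327, 454), (331, 531), (118, 531)]
-2.5 [(35, 53), (117, 53), (194, 459), (327, 459), (331, 536), (119, 536)]
```

View pics/c20.png

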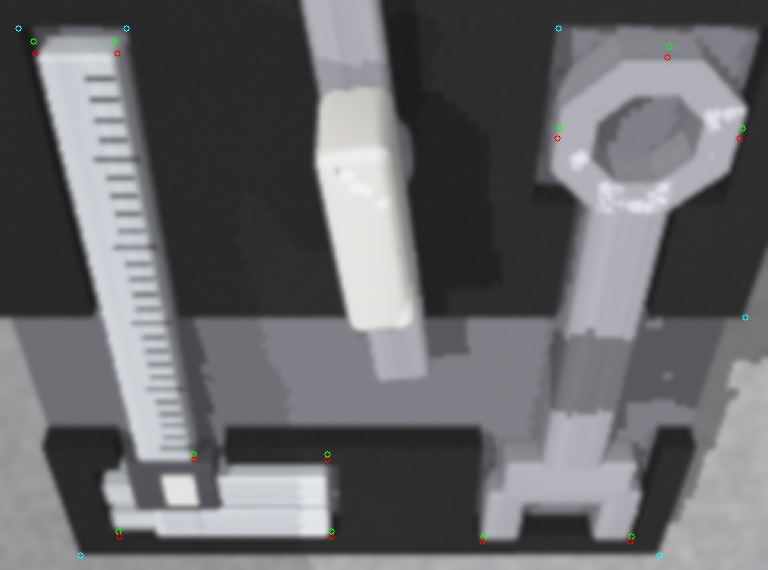

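Both outlines agree with home, about 2.5 mm down-slope and resting against the lower walls, flat and inside tolerance. Next is the keeper: I'll estimate its angle and plan a push on the bar's lower half with shut fingers.

```bash
cat >> h.py <<'E'
def push(th,r=16,half=13,gap=0,zc=54,dip=14):
    d=np.array([-np.cos(th),-np.sin(th),0]);n=np.array([np.sin(th),-np.cos(th),0])
    P=bpt(B,np.array([60,0,zc])+r*d-7*n)
    nw=Rb(B[2])@n;nw[2]=0;nw/=np.linalg.norm(nw)
    yaw=np.degrees(np.arctan2(nw[0],-nw[1])) # tool y=(sin,-cos)
    return P-(half+gap)*nw-np.array([0,0,dip]),yaw
E
python3 - <<'E'
from h import *
c=dict(np.load('w20.npz'))
x0,y0,fx,fy=200,50,3.2,3.0
for th in (0.05,.1,.15,.2):
    C=[]
    for u,v in [(23,7),(23,-7),(-23,7),(-23,-7)]:
        q=proj(c,bpt(B,[60+u*np.cos(th)-v*np.sin(th),u*np.sin(th)+v*np.cos(th),54]))
        C.append(np.round([(q[0]+.5-x0)*fx-.5,(q[1]+.5-y0)*fy-.5]).astype(int).tolist())
    e=proj(c,bpt(B,[60-64*np.cos(th),-64*np.sin(th),28]));print(th,C,'end',np.round([(e[0]+.5-x0)*fx-.5,(e[1]+.5-y0)*fy-.5]))
for th in (.1,.4,.7,1.0,1.2,1.4): print(th,*[x.round(1) for x in push(th)])
print(robot.sense()['q'].round(1))
E
```

```text
0.05 [[324, 154], [404, 151], [342, 337], [410, 335]] end [383. 384.]
0.1 [[318, 156], [398, 149], [348, 338], [416, 333]] end [396. 383.]
0.15 [[311, 158], [391, 148], [353, 339], [421, 332]] end [408. 382.]
0.2 [[305, 161], [384, 148], [359, 339], [426, 330]] end [421. 381.]
0.1 [544.  252.6 119.5] 14.9
0.4 [541.  246.1 119. ] 30.0
0.7 [539.6 238.8 119.4] 46.0
1.0 [540.  231.3 120.5] 63.3
1.2 [541.4 226.4 121.6] 75.7
1.4 [543.7 221.7 123. ] 88.6
[ 20.4  19.6  86.8   0.   73.7 100.5]
```

```bash
python3 - <<'E'
from h import *
p,y=push(.1,gap=12);print(p);p[2]=180;plan(p,y)
E
```

```text
[540.87486833 264.1681096  119.45592152]
t 18.35 shift cm [ 3.48 -2.95  3.02] yaw -0.086 | ee [511.7 229.1 210.2] yaw 9.92 ori [1.7998e+02 1.4000e-01 9.9200e+00] F [-0.8  0.3  0. ] grip 0.451
```

```bash
python3 -m pendant '{"fingers":[255,255,255,255,255,255,255,255],"translation":[[1,-1,0],[2.5,-2.2,0.5],[3.48,-2.95,1.5],[3.48,-2.95,3],[3.48,-2.95,3],[3.48,-2.95,3],[3.48,-2.95,3],[3.48,-2.95,3]],"yaw":[-0.05,-0.086,-0.086,-0.086,-0.086,-0.086,-0.086,-0.086]}' 40
python3 - <<'E'
from h import *
c=robot.calibration('wrist');im=cap('wrist','w21.png')
plan(*push(.1,gap=12))
E
```

```text
time_s: 19.02
ee_pos: [541.4, 263.9, 182.6]
orientation: [-180.0, -0.0, 14.8]
wrist_force: [1.1, 0.2, 0.5]
grip_width: -0.0
t 19.07 shift cm [-0.05 -0.05  6.32] yaw -0.001 | ee [541.5 263.8 182.7] yaw 14.82 ori [-1.7999e+02 -6.0000e-02  1.4820e+01] F [-1.3 -0.3  1.2] grip -0.002
```

View pics/w21.png

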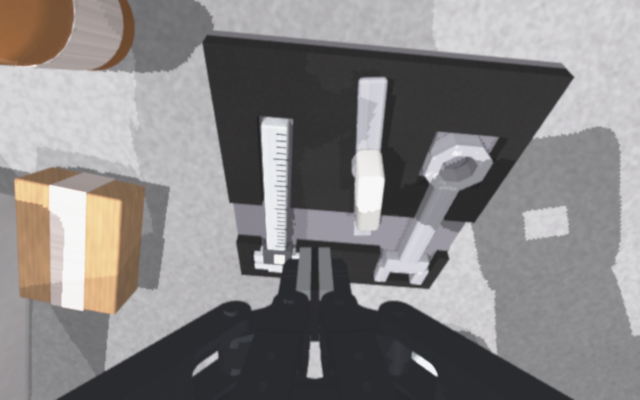

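```bash
python3 -m pendant '{"fingers":[255,255,255,255,255,255,255],"translation":[[0,0,1.5],[0,0,3],[0,0,4.5],[0,0,5.7],[0,0,6.2],[0,0,6.3],[0,0,6.3]],"yaw":[0,0,0,0,0,0,0]}' 40
python3 - <<'E'
from h import *
c=robot.calibration('wrist');im=cap('wrist','w22.png')
plan(*push(.1)); plan(*push(.4)); plan(*push(.7)); plan(*push(1.0)); plan(*push(1.2)); plan(*push(1.4))
E
```

```text
time_s: 19.65
ee_pos: [541.6, 263.8, 119.3]
orientation: [-180.0, -0.0, 14.8]
wrist_force: [0.7, -0.5, -0.1]
grip_width: -0.0
t 19.7 shift cm [-0.08  1.15  0.03] yaw -0.001 | ee [541.7 263.9 119.7] yaw 14.83 ori [-1.7999e+02 -6.0000e-02  1.4830e+01] F [-0.4  0.2  0.1] grip -0.0
t 19.7 shift cm [-0.53  1.7   0.07] yaw -0.265 | ee [541.7 263.9 119.7] yaw 14.83 ori [-1.7999e+02 -6.0000e-02  1.4830e+01] F [-0.4  0.2  0.1] grip -0.0
t 19.7 shift cm [-0.85  2.37  0.03] yaw -0.544 | ee [541.7 263.9 119.7] yaw 14.83 ori [-1.7999e+02 -6.0000e-02  1.4830e+01] F [-0.4  0.2  0.1] grip -0.0
t 19.7 shift cm [-1.    3.11 -0.08] yaw -0.847 | ee [541.7 263.9 119.7] yaw 14.83 ori [-1.7999e+02 -6.0000e-02  1.4830e+01] F [-0.4  0.2  0.1] grip -0.0
t 19.7 shift cm [-0.99  3.62 -0.19] yaw -1.063 | ee [541.7 263.9 119.7] yaw 14.83 ori [-1.7999e+02 -6.0000e-02  1.4830e+01] F [-0.4  0.2  0.1] grip -0.0
t 19.7 shift cm [-0.89  4.13 -0.32] yaw -1.288 | ee [541.7 263.9 119.7] yaw 14.83 ori [-1.7999e+02 -6.0000e-02  1.4830e+01] F [-0.4  0.2  0.1] grip -0.0
```

View pics/w22.png

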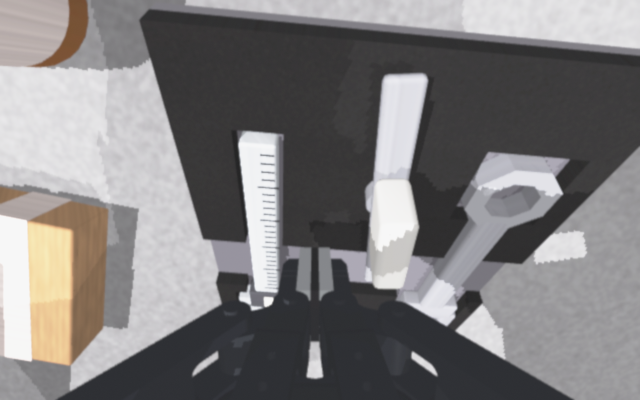

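```bash
python3 -m pendant '{"fingers":[255,255,255,255,255,255,255,255,255],"translation":[[-0.05,0.6,0],[-0.08,1.15,0],[-0.25,1.3,0],[-0.4,1.5,0],[-0.53,1.7,0],[-0.65,1.9,0],[-0.75,2.1,0],[-0.85,2.37,0],[-0.85,2.37,0]],"yaw":[0,0,-0.1,-0.2,-0.28,-0.37,-0.45,-0.544,-0.544]}' 40
python3 - <<'E'
from h import *
c=robot.calibration('wrist');im=cap('wrist','w23.png')
plan(*push(.7)); plan(*push(.85)); plan(*push(1.0)); plan(*push(1.2));plan(*push(1.3)); plan(*push(1.4))
E
```

```text
time_s: 20.45
ee_pos: [539.1, 238.4, 119.3]
orientation: [-180.0, -0.0, 46.3]
wrist_force: [-2.0, 3.9, -0.9]
grip_width: 0.001
t 20.5 shift cm [ 0.05  0.01 -0.02] yaw 0.0 | ee [539.2 238.5 119.2] yaw 46.02 ori [-1.7997e+02 -3.0000e-02  4.6020e+01] F [-2.6  4.1 -0.4] grip 0.005
t 20.5 shift cm [-0.22  0.27 -0.06] yaw -0.148 | ee [539.2 238.5 119.2] yaw 46.02 ori [-1.7997e+02 -3.0000e-02  4.6020e+01] F [-2.6  4.1 -0.4] grip 0.005
t 20.5 shift cm [-0.46  0.56 -0.13] yaw -0.302 | ee [539.2 238.5 119.2] yaw 46.02 ori [-1.7997e+02 -3.0000e-02  4.6020e+01] F [-2.6  4.1 -0.4] grip 0.005
t 20.5 shift cm [-0.72  1.   -0.24] yaw -0.519 | ee [539.2 238.5 119.2] yaw 46.02 ori [-1.7997e+02 -3.0000e-02  4.6020e+01] F [-2.6  4.1 -0.4] grip 0.005
t 20.5 shift cm [-0.82  1.24 -0.3 ] yaw -0.63 | ee [539.2 238.5 119.2] yaw 46.02 ori [-1.7997e+02 -3.0000e-02  4.6020e+01] F [-2.6  4.1 -0.4] grip 0.005
t 20.5 shift cm [-0.9   1.49 -0.37] yaw -0.744 | ee [539.2 238.5 119.2] yaw 46.02 ori [-1.7997e+02 -3.0000e-02  4.6020e+01] F [-2.6  4.1 -0.4] grip 0.005
```

View pics/w23.png

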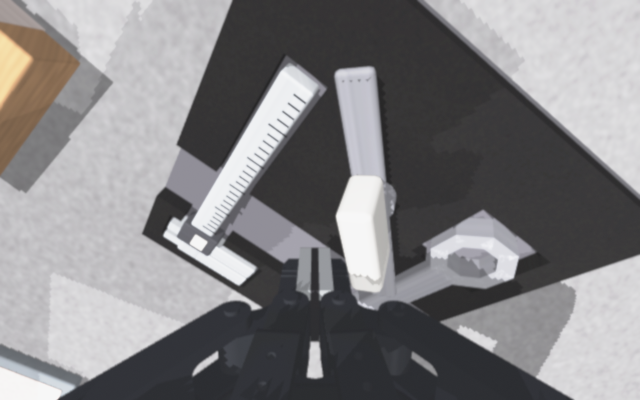

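Contact at about 4.5 N and the keeper is turning, now at roughly 0.7 rad. Continuing along the arc to about 1.3.

```bash
python3 -m pendant '{"fingers":[255,255,255,255,255,255,255,255],"translation":[[-0.12,0.14,0],[-0.22,0.27,0],[-0.34,0.42,-0.1],[-0.46,0.56,-0.1],[-0.6,0.78,-0.2],[-0.72,1.0,-0.24],[-0.82,1.24,-0.3],[-0.82,1.24,-0.3]],"yaw":[-0.08,-0.148,-0.23,-0.302,-0.41,-0.519,-0.63,-0.63]}' 40
python3 - <<'E'
from h import *
c=robot.calibration('wrist');im=cap('wrist','w24.png');robot_im=cap('scene','s24.png')
plan(*push(1.3)); plan(*push(1.4))
E
```

```text
time_s: 21.17
ee_pos: [542.2, 223.6, 121.8]
orientation: [-179.9, 0.0, 82.3]
wrist_force: [-5.3, 0.6, -0.7]
grip_width: 0.0
t 21.27 shift cm [ 0.02  0.02 -0.05] yaw -0.005 | ee [542.2 223.8 121.8] yaw 81.82 ori [-1.7995e+02  3.0000e-02  8.1820e+01] F [-5.   0.5 -0.4] grip 0.003
t 21.27 shift cm [-0.19  0.18 -0.12] yaw -0.119 | ee [542.2 223.8 121.8] yaw 81.82 ori [-1.7995e+02  3.0000e-02  8.1820e+01] F [-5.   0.5 -0.4] grip 0.003
```

View pics/w24.png

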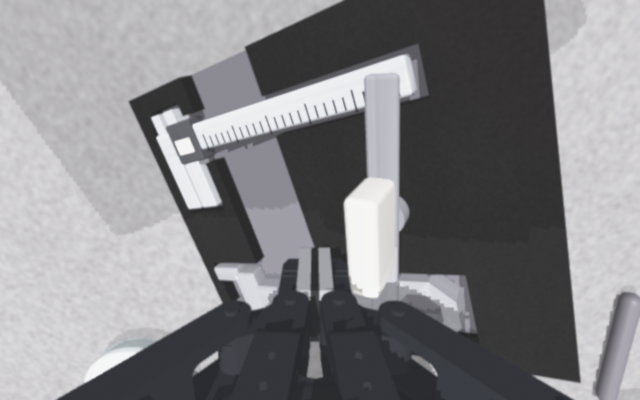

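```bash
python3 -m pendant '{"fingers":[255,255,255,255,255],"translation":[[-0.1,0.1,-0.1],[-0.2,0.2,-0.1],[-0.2,0.25,-0.1],[-0.2,0.3,-0.1],[-0.2,0.3,-0.1]],"yaw":[-0.06,-0.12,-0.12,-0.12,-0.12]}' 40
python3 - <<'E'
from h import *
plan(*push(1.4))
E
```

```text
time_s: 21.68
ee_pos: [543.8, 221.7, 122.5]
orientation: [-179.8, 0.1, 88.7]
wrist_force: [-14.2, -1.2, 1.9]
grip_width: -0.001
t 21.68 shift cm [ 0.   -0.01 -0.04] yaw 0.001 | ee [543.8 221.7 122.5] yaw 88.72 ori [-1.7978e+02  5.0000e-02  8.8720e+01] F [-14.2  -1.2   1.9] grip -0.001
```

Force jumped to 14 N with the arm held short of its command, so it's at the stop. Backing off and looking.

```bash
python3 -m pendant '{"fingers":[255,255,255,255,255,255,255,255,255,255],"translation":[[0,-0.4,0],[0,-1.2,0],[0,-2,0],[0,-2,-2],[0,-2,-5],[0,-2,-8],[0,-2,-10],[0,-2,-11],[0,-2,-11],[0,-2,-11]],"yaw":[0,0,0,0,0,0,0,0,0,0]}' 40
python3 - <<'E'
from h import *
im=cap('wrist','w25.png');im=cap('top','t25.png')
a=cv2.imread('pics/t25.png');cv2.imwrite('pics/ct25.png',cv2.resize(a[110:220,175:285],None,fx=5,fy=5,interpolation=cv2.INTER_CUBIC))
plan([520,232,260],9.9)
E
```

```text
time_s: 22.52
ee_pos: [524.8, 222.1, 232.1]
orientation: [-180.0, 0.0, 88.9]
wrist_force: [0.0, -0.1, -0.4]
grip_width: 0.0
t 22.62 shift cm [ 1.   -0.48 -2.89] yaw 1.38 | ee [524.6 221.9 231.1] yaw 88.94 ori [-1.7987e+02  5.0000e-02  8.8940e+01] F [ 1.  -0.5 -0.9] grip 0.002
```

View pics/w25.png

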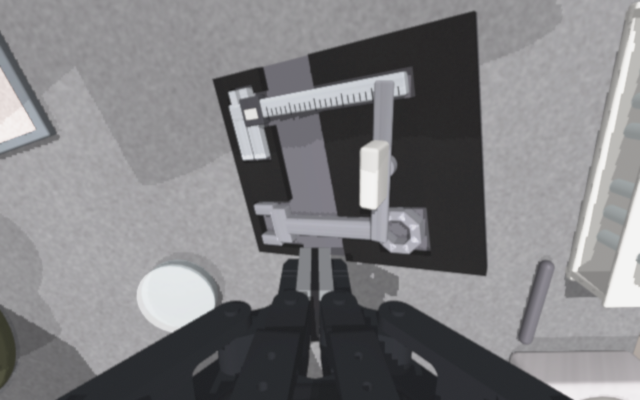

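The keeper lies across both tools and the robot is clear. A final numeric overlay before handing in.

```bash
python3 - <<'E'
from h import *
c=robot.calibration('wrist');im=cap('wrist','w26.png')[:,:,::-1].copy()
x0,y0,f=200,0,2.6
a=cv2.resize(im[0:290,200:500],None,fx=2.6,fy=2,interpolation=cv2.INTER_CUBIC)
def pt(p,col):
    q=proj(c,bpt(B,p));cv2.circle(a,(int((q[0]+.5-200)*2.6-.5),int((q[1]+.5)*2-.5)),3,col,1)
for th,col in ((1.2,(0,255,255)),(1.4,(0,0,255))):
    for s in (1,-1):
        pt([60+s*64*np.cos(th),s*64*np.sin(th),28],col)
        pt([60+s*23*np.cos(th),s*23*np.sin(th),54],col)
for p in [(103,8,5),(103,-8,5),(-67,-46,5),(-67,20,5)]: pt(np.array([-20.5,58,11])+p,(0,255,0))
for p in [(103,0,6),(84,19,6),(84,-19,6),(-67,23,6),(-67,-23,6)]: pt(np.array([-20.5,-58,12])+p,(0,255,0))
cv2.imwrite('pics/c26.png',a)
E
```

```text
(no output)
```

View pics/c26.png

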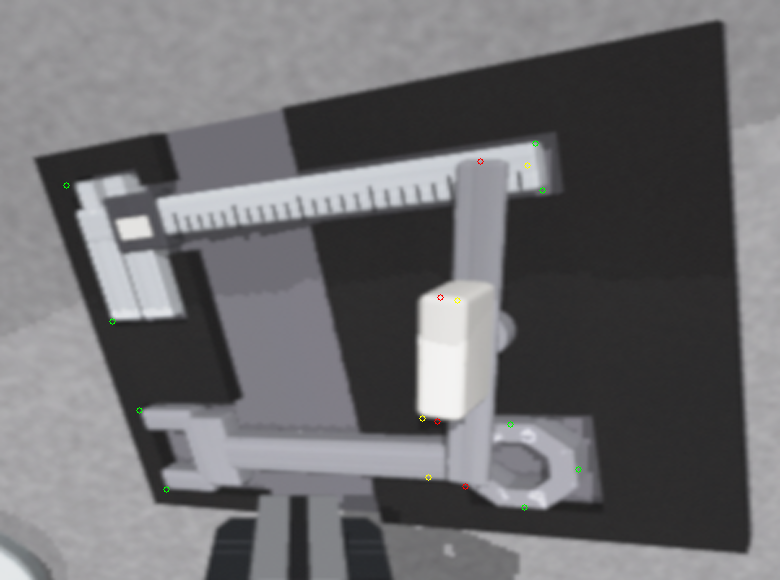

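```bash
python3 - <<'E'
from h import *
robot.job_done()
print(robot.sense()['time_s'])
E
```

```text
the job is handed in; nothing more can be done
the job is handed in; nothing more can be done
```

The job is handed in at about 22.7 s of the 64 s limit. Both tools are in the tray with the keeper turned across them, but I was given no verdict to confirm it.

- **Tools:** I gripped each tool across its shaft, set its up-slope end in its own cut-out and let it pivot down to the 30° slope. I then opened the fingers in the trough.
- **Keeper:** I pushed the grip bar round with shut fingers, and the force rose to 14 N at the stop. The fingers were then withdrawn and lifted clear.
- **Last checks:** In the final wrist picture both tools lie flat in their cut-outs, about 1–2.5 mm down-slope of the pocket points, inside the 6 mm limit. The keeper matches 1.4 rad, and the wrist force was near zero with the fingers clear.
- **Disagreements:** One caliper nib corner in the last overlay was several millimetres off its predicted place, though its other corners agreed. The wrist camera read the board about 2 mm low, and the spanner reached its end wall about 3 mm earlier than the image fit predicted, so I aimed the caliper 2.5 mm lower.
- **Other things on the bench:** I never touched the brown look-alike or anything else. I did not measure their positions again at the end.

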